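Clear the T-slot fixture and file the scrap tray

TASK

The board fixture's T-slots are clogged with stripped T-nuts. Slide the loose steel tray up until its rim is tucked under the fixture's open end, push every T-nut out of the slots into the tray with the scraper (never with the fingers while they are in a slot), and pick up the ones lying loose on the bench and put them in the tray as well. Then slide the loaded tray, flat on the bench, fully home into the empty bay of the tray dock. Finish with the scraper standing back in its stand, and leave the other things on the bench where they are.

Things in the scene. Friction and masses are not known exactly. Their poses are not given: they have to be found in the camera images.
- fixture: fixed aluminium T-slot fixture, 190 (x) x 104 (y) mm, top at z = 66 mm. Origin under its centre on the bench; x along the slots, +x to the open end. Two T-slots along x at y = +23 and -23 mm, each with floor at z = 46, wide part 26 mm across up to z = 56, open neck 15 mm across up to the top. A wall closes them at x = -95 to -87; scrap centres lie from x = -35 to +55 at the start
- mouth (a point): middle of the fixture's open end, on the slot floor (x = 95, y = 0, z = 46 mm in the fixture's frame); axes as the fixture. The riser ends 40 mm before it, so the end overhangs the bench, underside at z = 40 mm: the tray rim goes under it. At the other end each slot is empty from fixture x = -87 to -47 mm at the start: there the scraper can be let in from above
- tray: loose open steel tray, 124 (x) x 86 (y) x 24 mm high, walls and floor 3 mm, 0.22 kg; slides on the bench. Origin: centre of its underside. Placed at the fixture, its 86 mm side lies along the slots, grip tab on the robot's side, its middle 3 to 40 mm beyond the mouth (aim for 23) in the slot direction and centred on the mouth within 25 mm
- tab (a point): centre of the top of the tray's upright black grip tab, 24 (x) x 14 (y) mm, from z = 4 to 54 mm at the tray's -x end (tray x = -86, y = 0 mm), to be pinched from above across y; axes as the tray. A bracket 12 mm wide, up to z = 18 mm, joins it to the tray from tray x = -80 to -60 mm
- dock: fixed aluminium tray dock, two bays. Origin on the bench at the middle of the EMPTY bay, where the tray's middle must come; x is the sliding-in direction, front open to -x. Bay walls at y = +-47 mm from x = -62 to 62, back stop at x = 62.5; lips overhang 10 mm inwards from the walls at z = 42 to 46 mm, so the tray must slide in flat on the bench. All is 46 mm tall or less but the other tray's tab
- entry (a point): middle of the empty bay's entry (dock x = -88 mm), on the bench, axes as the dock. Flared guides narrow from about 115 mm here to the 94 mm bay at x = -62. The other bay, centred at dock y = -100 mm, always holds a tray like ours, tab 54 mm tall. With our tray home, its tab is outside, in front of the lips
- stand: fixed grey plastic block 64 (x) x 52 (y) x 30 mm high with a pocket 34 (x) x 20 (y) mm from its top to the bench. Origin under its centre on the bench. The scraper stands on it, tongue in the pocket, scraper x along stand x (either way round), scraper origin 30 mm above the bench
- scraper: loose scraper, 0.12 kg: steel shoe plate 44 (x) x 40 (y) x 6 mm; steel tongue below it 16 (x) x 9 (y) x 18 mm deep; black upright grip post above it 24 (x) x 18 (y) mm, z = 6 to 70 mm. Origin: centre of the shoe's underside. In use the shoe rests on the fixture's top, the tongue hangs in a slot, scraper x along it (either way round). Let go there or in its stand it stays upright
- scrap0: one piece of scrap, a stripped steel T-nut: flat base 22 x 21 x 7 mm with a narrower 14 x 10 mm boss on top, 13 mm tall in all, 30 g. Origin: centre of the underside; z out of the top. At the start it lies base down in one of the two slots, x along the slot, captive under the lips: it can only slide out of the open end. May be absent
- scrap1: one piece of scrap, a stripped steel T-nut: flat base 22 x 21 x 7 mm with a narrower 10 mm round stud stub on top, 13 mm tall in all, 30 g. Origin: centre of the underside; z out of the top. At the start it lies base down in one of the two slots, x along the slot, captive under the lips: it can only slide out of the open end. May be absent
- scrap2: one piece of scrap, a stripped steel T-nut: flat base 22 x 21 x 7 mm with a narrower 14 x 10 mm boss on top, 13 mm tall in all, 30 g. Origin: centre of the underside; z out of the top. At the start it lies base down in one of the two slots, x along the slot, captive under the lips: it can only slide out of the open end. May be absent
- scrap3: one piece of scrap, a stripped steel T-nut: flat base 22 x 21 x 7 mm with a narrower 10 mm round stud stub on top, 13 mm tall in all, 30 g. Origin: centre of the underside; z out of the top. At the start it lies base down in one of the two slots, x along the slot, captive under the lips: it can only slide out of the open end. May be absent
- scrap4: one piece of scrap, a stripped steel T-nut: flat base 22 x 21 x 7 mm with a narrower 14 x 10 mm boss on top, 13 mm tall in all, 30 g. Origin: centre of the underside; z out of the top. At the start it lies base down in one of the two slots, x along the slot, captive under the lips: it can only slide out of the open end. May be absent
- scrap5: one piece of scrap, a stripped steel T-nut: flat base 22 x 21 x 7 mm with a narrower 10 mm round stud stub on top, 13 mm tall in all, 30 g. Origin: centre of the underside; z out of the top. At the start it lies base down in one of the two slots, x along the slot, captive under the lips: it can only slide out of the open end. May be absent
- loose0: another stripped steel T-nut like those in the slots (base 22 x 21 x 7 mm, 13 mm tall in all, 30 g; origin: centre of the underside, z out of the top), lying base down loose on the bench: to be picked up with the fingers and put in the tray. May be absent
- loose1: another stripped steel T-nut like those in the slots (base 22 x 21 x 7 mm, 13 mm tall in all, 30 g; origin: centre of the underside, z out of the top), lying base down loose on the bench: to be picked up with the fingers and put in the tray. May be absent
- loose2: another stripped steel T-nut like those in the slots (base 22 x 21 x 7 mm, 13 mm tall in all, 30 g; origin: centre of the underside, z out of the top), lying base down loose on the bench: to be picked up with the fingers and put in the tray. May be absent
- phone: bystander: opened phone chassis 148 x 72 x 8 mm, lying flat; origin under its centre
- driver: bystander: screwdriver 150 mm long, lying
- brush: bystander: brush 160 mm long, lying
- dish: bystander: small steel dish 100 x 70 x 20 mm; origin under its centre
- cup: bystander: small steel cup, 52 mm across, 30 mm tall; origin under its centre
- flux: bystander: brown glass bottle 44 mm across, 100 mm tall; origin under its centre
- spool: bystander: steel spool 60 mm across, 35 mm tall; origin under its centre

How it is judged:
By the outcome, as a careful person would: the job done as asked, in the order asked, and still so for the second after the job is handed in, with the robot touching nothing.
Of scrap0, scrap1, scrap2, scrap3, scrap4, scrap5 only 3 to 5 are there at a start; the rules pass over those that are not, and their reading is None.
Of loose0, loose1, loose2 only 2 to 3 are there at a start; the rules pass over those that are not, and their reading is None.
At some moment in a run one of tray may be knocked a few centimetres aside while the robot is not near it.
Once in a run the grip may slacken for a moment while it holds something.
It also fails if it takes over 210 s, if anything falls off the work surface, if the arm or the gripper's body presses on something with over 40 N, if the wrist force passes 120 N, or if a joint passes its speed limit or range.

ROBOT

A 7-joint arm with a two-finger parallel gripper is mounted at the origin on the work surface. World frame = base frame: x ahead of the robot, y to its left, z up, the work surface at z = 0. Lengths are in m, angles in rad, forces in N, time in s.
With the tool pointing down it reaches from about 0.425 to 0.875 m from the base axis. Payload 4.7 kg.
Tool frame: the origin (TCP) lies midway between the tips of the shut fingers; the grasp point (between the pads) lies ctrl.grasp_offset behind it (ctrl.grasp_offset is the distance from the TCP to the grasp point, in m); z points along the fingers, y is the line along which they close (so a half turn about z gives the same grasp; the last joint's range is limited). The gripper opens to 87 mm and grips with 3 to 60 N. Pads are 19 mm wide; open, the fingers measure 117 mm over their backs; the gripper's body (75 mm by 190 mm) begins 51 mm behind the grasp point.
Start: joints at [-1.23, 0.321, -0.07, 1.45, 0.023, 1.371, -0.057], TCP at [0.209, 0.616, 0.223] pointing down, gripper open.
Joint ranges: [-2.86, 2.86], [-0.3, 2.09], [-1.38, 1.24], [0.06, 2.45], [-1.56, 4.7], [0.09, 2.05], [-2.69, 2.69]. Speed limits (rad/s): [2.57, 2.57, 3.14, 3.14, 3.14, 3.14, 3.14].

INTERFACE

Orientations are given as a rotation vector (axis times angle).
In Python, from bench import ctrl gives the robot as it stands. The module is installed in compiled form; this text tells all that it offers.
- The arm moves only by the tool jog_arm, never from a script. Its argument "moves" is one flat list of numbers, 7 for each row, row after row: the shift along the tool's x, y, z in units of 30 cm (1.0 is 30 cm), then the turn, a rotation vector about the tool's x, y, z in units of 60 degrees (1.0 is 60 degrees), then the gripper's target within -1 to 1 (fully open at 1, half-way at 0, shut at -1). In form: [x, y, z, wx, wy, wz, fingers, x, y, z, wx, wy, wz, fingers, ...]. A call has exactly 8 rows; each row is the pose to reach, as a shift and turn from the pose commanded when the call began, along the tool's axes at that moment; what a row does not reach only later rows make up. A row lasts 1/8 s, in which the tool goes at most 62.5 mm and 10.7 degrees, less where a joint would pass 70% of its speed; a pose out of reach is approached as far as the arm can. A call with a number of a shift or a turn outside -1 to 1 is refused whole. A call with a gripper value outside its range is refused whole. The fingers move at their own pace and stop on an object; "newtons" is the grip in N (left out, the last holds). Time passes only in rows, so rows that repeat a pose let the fingers close, or fill a call up. It gives the time, the measured TCP pose, the force, the opening and the grip force at its end, in the units of the state.
- ctrl.get_state(): the state, without advancing time (a new reading comes with each control period).
- ctrl.get_image(name): name is "side" or "top"; returns a dict with "pixels" (480x640x3 uint8, red, green, blue), "fx", "fy", "cx", "cy" (pixels), "xyz" and "rotation" of the camera in the world. Camera axes: x right, y up, looking along -z (the intrinsics and any distortion apply to the point x, -y, -z); pixel columns grow to the right and rows downward; lengths in m; the calibration is good to about 2 mm. A picture is of the moment at which its call begins. There is no depth.
- ctrl.close_job(): hands the job in; it is judged then, once.
The state is a dict: "time": time; "joint_positions": joint angles; "qd": joint speeds; "joint_torque": joint torques, N m; "position": TCP position; "tool_rot": TCP orientation; "ft_force": force on the tool from outside, world axes, zero at the start; "torque": the same for the moment, N m; "grip_width": opening from 0.0 (shut) to 1.0 (fully open); "grip_force": force on a finger pad.
Only numpy, scipy, OpenCV 4.12 (cv2) and the standard library are available. Lean on these libraries where they do the work, as an engineer would, in place of code of your own. Each camera call takes 0.05 s, during which the arm holds its last target. There are 200 camera calls.

## Working session

There is one attempt and no reset: what is moved stays moved. The work goes in short steps, Python scripts to look and compute and a tool call to move; the robot and the scene stay as the last step left them, time stands still between calls to the robot, and variables do not carry over. Pictures are saved under pics/ and viewed, at most 14 in all, crops included, and the job is handed in when it is done.

Besides the shell and the picture viewer there is one more tool, called after "Call:" by a JSON object that holds its "op" and its "data", one argument or row to a line. jog_arm: Moves the arm, as the interface text tells. Its arguments: {"type":"object","properties":{"moves":{"type":"array"},"newtons":{"type":"number"}},"required":["moves"]}

```bash
mkdir -p pics; cat > h.py <<'E'
import numpy as np, cv2
from scipy.spatial.transform import Rotation as R
from bench import ctrl
def snap(n,f):
    im=ctrl.get_image(n); cv2.imwrite('pics/'+f,im['pixels'][:,:,::-1]); 
    np.savez('pics/'+f[:-4]+'.npz',**im); return im
def rot(im):
    r=np.array(im['rotation']); return r if r.shape==(3,3) else R.from_rotvec(r).as_matrix()
def unproj(im,u,v,z):
    d=rot(im)@np.array([(u-im['cx'])/im['fx'],-(v-im['cy'])/im['fy'],-1.]); o=np.array(im['xyz'])
    return o+d*(z-o[2])/d[2]
def proj(im,p):
    c=rot(im).T@(np.array(p)-np.array(im['xyz'])); return np.array([im['cx']+im['fx']*c[0]/-c[2], im['cy']-im['fy']*c[1]/-c[2]])
def load(f): return dict(np.load('pics/'+f+'.npz'))
E
python3 - <<'E'
from h import *
for n in ('top','side'):
    im=snap(n,n+'0.png'); print({k:v for k,v in im.items() if k!='pixels'})
print(ctrl.get_state(), ctrl.grasp_offset)
E
```

```text
{'fx': 594.6681690872357, 'fy': 594.6681690872357, 'cx': 306.49625981678423, 'cy': 245.74580574286483, 'xyz': array([0.29385727, 0.00534757, 1.39598988]), 'rotation': array([ 0.14707348, -0.15561279, -1.55739283])}
{'fx': 587.9618169269986, 'fy': 587.9618169269986, 'cx': 319.3942115770621, 'cy': 241.65249295987473, 'xyz': array([ 0.26674808, -0.89975399,  0.98914309]), 'rotation': array([ 0.79683348, -0.13155003, -0.27488256])}
{'time': 0.1, 'joint_positions': array([-1.22985296,  0.32175708, -0.07006994,  1.45153701,  0.02260422,
        1.37080672, -0.05690585]), 'qd': array([ 1.28858659e-05, -1.75945123e-03,  2.40917355e-04, -3.40151825e-04,
        3.21605157e-04,  5.04401096e-04, -6.93738011e-04]), 'joint_torque': array([ 5.96102973e-05, -4.92568088e+01, -4.05495074e-01, -3.13397169e+01,
       -6.42815558e-02,  3.94909456e-02,  6.14681562e-05]), 'position': array([0.20858424, 0.61510506, 0.22157348]), 'tool_rot': array([-5.11079700e-01, -3.09955927e+00,  2.68950186e-03]), 'ft_force': array([ 0.27142308,  0.75794837, -0.16786903]), 'torque': array([-0.00739117,  0.01329108, -0.00142369]), 'grip_force': 0.0, 'grip_width': 0.9959330567283914} 0.0187
```

View pics/top0.png

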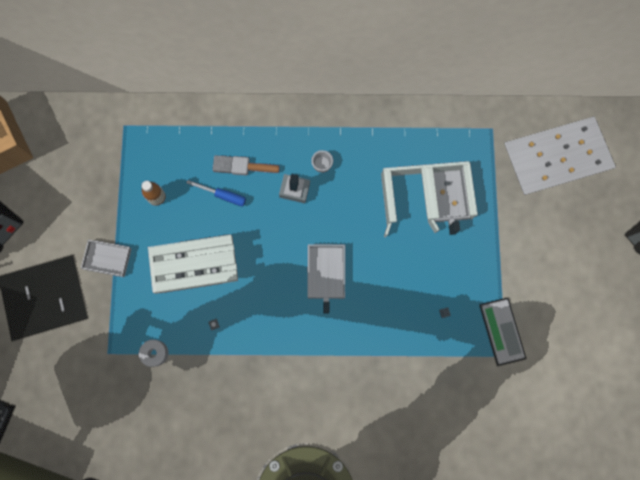

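View pics/side0.png

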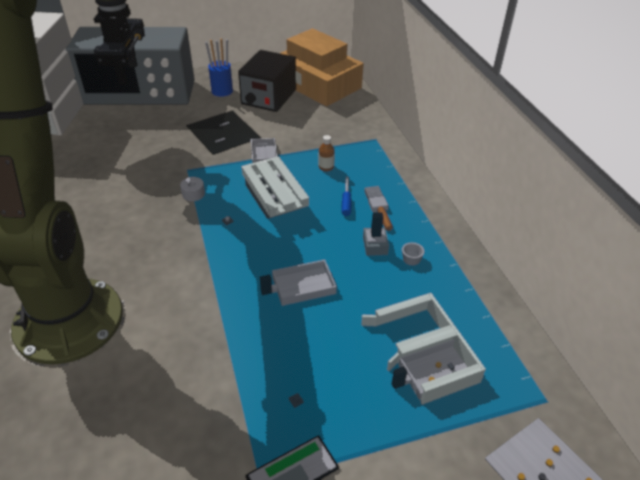

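The top view shows the fixture at (192,263), the tray at (326,270), the scraper in its stand at (293,187), the empty bay at about (407,200), and loose nuts at (213,324) and (445,313). I'll enlarge the key areas.

```bash
python3 - <<'E'
from h import *
im=load('top0')['pixels'][:,:,::-1]
g=(255*(im/255.)**0.6).astype(np.uint8)
def c(x,y,w,h,W,H): return cv2.resize(g[y:y+h,x:x+w],(W,H),interpolation=cv2.INTER_CUBIC)
a=c(140,225,200,75,800,300); b=np.hstack([c(270,160,100,75,400,300),c(375,150,114,85,400,300)])
cv2.imwrite('pics/c0.png',np.vstack([a,b]))
E
```

```text
(no output)
```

View pics/c0.png

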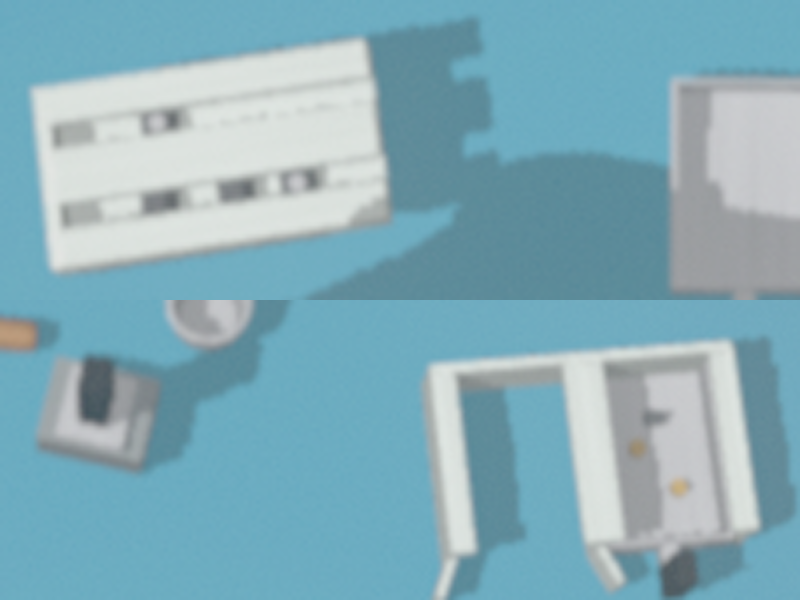

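The fixture's open end faces right (world −y). There are four nuts: one in the upper slot (+23) and three in the lower. I'll estimate the poses and check them with wireframe overlays.

```bash
cat > est.py <<'E'
from h import *
im=load('top0')
def pose(px,z,model):  # 2D rigid fit
    w=np.array([unproj(im,u,v,z)[:2] for u,v in px]); m=np.array(model,float)
    wc,mc=w.mean(0),m.mean(0); H=(m-mc).T@(w-wc); a=np.arctan2(H[0,1]-H[1,0],H[0,0]+H[1,1])
    c,s=np.cos(a),np.sin(a); Rm=np.array([[c,-s],[s,c]]); t=wc-Rm@mc
    res=np.linalg.norm((m@Rm.T+t)-w,axis=1); return t,a,res
A=lambda x,y:(140+x/4,225+y/4)
B=lambda x,y:(270+x/4,160+(y-300)/4)
C=lambda x,y:(375+x*114/400,150+(y-300)*85/300)
P={}
P['fix']=pose([A(32,88),A(366,38),A(390,222),A(52,270)],.066,[(-.095,.052),(.095,.052),(.095,-.052),(-.095,-.052)])
P['stand']=pose([B(57,356),B(160,378),B(141,470),B(38,448)],.030,[(-.032,.026),(.032,.026),(.032,-.026),(-.032,-.026)])
P['tray']=pose([(307.5,244),(345,244),(346,298),(307.5,298)],.024,[(.062,.043),(.062,-.043),(-.062,-.043),(-.062,.043)])
P['dock']=pose([C(428,365),C(735,342),C(760,530),C(444,555)],.046,[(.068,.055),(.068,-.155),(-.062,-.155),(-.062,.055)])
E
python3 - <<'E'
from est import *
for k,(t,a,r) in P.items(): print(k,t.round(4),round(np.degrees(a),1),(r*1000).round(1))
print('post top',unproj(im,*B(98,362),.1),'post top side?')
for p in [(213,324),(445,313)]: print(unproj(im,*p,.01).round(4))
print('nuts',[ (unproj(im,*A(*p),.058)[:2]).round(3) for p in [(163,122),(163,200),(240,188),(302,180)]])
g=(255*(im['pixels'][:,:,::-1]/255.)**0.6).astype(np.uint8); K=3
G=cv2.resize(g,None,fx=K,fy=K,interpolation=cv2.INTER_CUBIC)
def box(k,x0,x1,y0,y1,z):
    t,a,_=P[k]; c,s=np.cos(a),np.sin(a)
    q=[(proj(im,[t[0]+c*x-s*y,t[1]+s*x+c*y,z])+.5)*K for x,y in [(x0,y0),(x1,y0),(x1,y1),(x0,y1)]]
    cv2.polylines(G,[np.int32(q)],True,(0,0,255),1)
box('fix',-.095,.095,-.052,.052,.066);box('fix',-.087,.095,.0155,.0305,.066);box('fix',-.087,.095,-.0305,-.0155,.066)
box('tray',-.062,.062,-.043,.043,.024);box('tray',-.098,-.074,-.007,.007,.054)
box('stand',-.032,.032,-.026,.026,.03);box('stand',-.022,.022,-.02,.02,.036);box('stand',-.012,.012,-.009,.009,.1)
box('dock',-.062,.0625,-.047,.047,.046);box('dock',-.062,.0625,-.147,-.053,.046);
def cr(x,y,w,h): return cv2.resize(G[y*K:(y+h)*K,x*K:(x+w)*K],(400,300))
cv2.imwrite('pics/o0.png',np.vstack([np.hstack([cr(140,225,100,75),cr(290,236,100,75)]),np.hstack([cr(260,160,80,60),cr(375,150,114,85)])]))
E
```

```text
fix [0.5107 0.2565] -81.0 [1.1 1.5 1.7 0.4]
stand [0.7004 0.028 ] -101.4 [3.4 2.8 3.3 2.9]
tray [ 0.5029 -0.0482] 0.6 [2.  1.9 2.3 2.1]
dock [ 0.6859 -0.5104] 4.2 [2.2 3.5 1.4 4.6]
post top [0.70954289 0.02771811 0.1       ] post top side?
[0.3784 0.2137 0.01  ]
[ 0.4081 -0.3247  0.01  ]
nuts [array([0.53 , 0.286]), array([0.485, 0.284]), array([0.492, 0.24 ]), array([0.497, 0.205])]
```

View pics/o0.png

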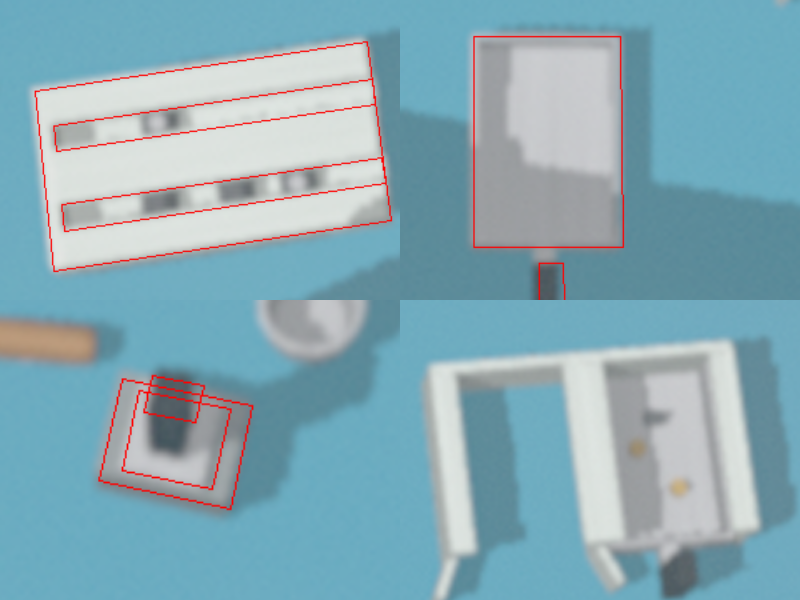

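The fixture and tray overlays fit well. The dock crop needs its offset fixed, and the stand's orientation is still ambiguous. I'll check both hypotheses in both views.

```bash
sed -i 's/C=lambda x,y:(375+x\*114/C=lambda x,y:(375+(x-400)*114/' est.py; python3 - <<'E'
from est import *
t,a,_=P['stand'];
P['s2']=pose([B(57,356),B(160,378),B(141,470),B(38,448)],.030,[(.032,.026),(.032,-.026),(-.032,-.026),(-.032,.026)])
for k in ('dock','stand','s2'): print(k,P[k][0].round(4),np.degrees(P[k][1]).round(1),(P[k][2]*1e3).round(1))
out=[]
for f in ('top0','side0'):
  I=load(f); g=(255*(I['pixels'][:,:,::-1]/255.)**0.6).astype(np.uint8); K=8
  for k in ('stand','s2'):
    t,a,_=P[k]; u,v=np.int32(proj(I,[*t,.04])); x0,y0=u-25,v-20
    G=cv2.resize(g[y0:y0+37,x0:x0+50],None,fx=K,fy=K,interpolation=cv2.INTER_CUBIC)
    def box(k,xa,xb,ya,yb,z):
      t,a,_=P[k]; c,s=np.cos(a),np.sin(a)
      q=[(proj(I,[t[0]+c*x-s*y,t[1]+s*x+c*y,z])+.5-[x0,y0])*K for x,y in [(xa,ya),(xb,ya),(xb,yb),(xa,yb)]]
      cv2.polylines(G,[np.int32(q)],True,(0,0,255),1)
    box(k,-.032,.032,-.026,.026,.03);box(k,-.022,.022,-.02,.02,.036);box(k,-.012,.012,-.009,.009,.1);box(k,-.012,.012,-.009,.009,.036)
    out.append(G)
cv2.imwrite('pics/o1.png',np.vstack([np.hstack(out[:2]),np.hstack(out[2:])]))
E
```

```text
dock [ 0.6829 -0.241 ] 4.8 [0.9 1.1 0.4 2.2]
stand [0.7004 0.028 ] -101.4 [3.4 2.8 3.3 2.9]
s2 [0.7004 0.028 ] -11.2 [6.4 6.3 6.2 6. ]
```

View pics/o1.png

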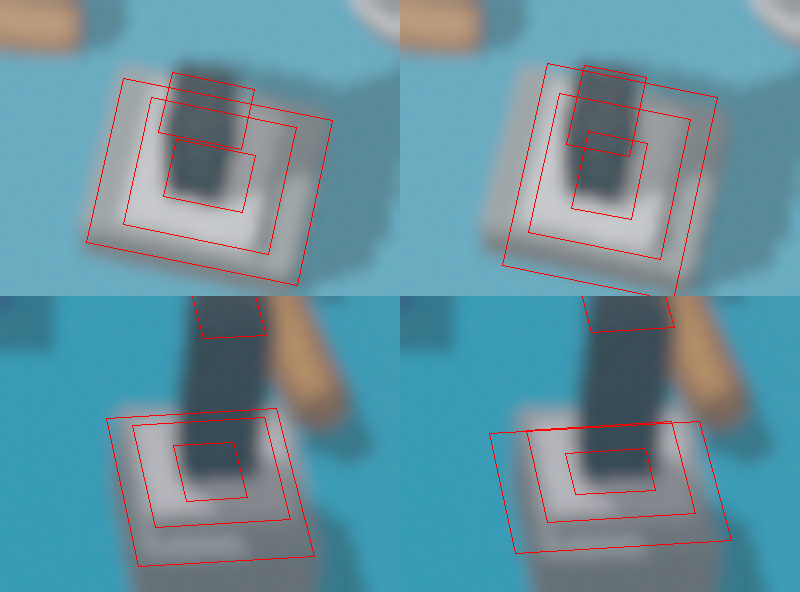

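Readings so far:
- The stand's long side runs along world y.
- The post's orientation can be read from the grip width.
- The dock is at (0.683, −0.241), 4.8°.

Next is a planner helper, starting with the tray.

```bash
cat > plan.py <<'E'
import json,sys,os
from h import *
def T(yaw): # tool down, tool y at world angle yaw (deg)
    a=np.radians(yaw); y=np.array([np.cos(a),np.sin(a),0]); z=np.array([0,0,-1.]); return np.column_stack([np.cross(y,z),y,z])
def cmd(): return json.load(open('cmd.json')) if os.path.exists('cmd.json') else [.209,.616,.223,70.64,1.0]
def st():
    s=ctrl.get_state(); Rm=R.from_rotvec(s['tool_rot']).as_matrix()
    print('t',round(s['time'],2),'pos',s['position'].round(4),'yaw',round(np.degrees(np.arctan2(Rm[1,1],Rm[0,1])),1),'tilt',np.degrees(Rm[:2,2]).round(2),'F',s['ft_force'].round(1),'w mm',round(87*s['grip_width'],1),'gf',round(s['grip_force'],1),'cmd',np.round(cmd(),4))
def plan(wps):  # wps: (x,y,z,yaw,opening_mm,rows); one call list per 8 rows
    cur=cmd(); rows=[]
    for x,y,z,yaw,w,n in wps:
        tgt=np.array([x,y,z,yaw,2*w/87-1]); c=np.array(cur)
        for i in range(1,n+1):
            q=c+(tgt-c)*i/n; q[4]=tgt[4]; rows.append(q)
            d=(tgt-c)/n
        if np.linalg.norm(d[:3])>.0625 or abs(d[3])>10.5: print('TOO FAST',np.linalg.norm(d[:3])*1e3,d[3])
        cur=list(tgt)
    while len(rows)%8: rows.append(rows[-1])
    b=np.array(cmd())
    for k in range(0,len(rows),8):
        out=[]
        Rb=T(b[3])
        for q in rows[k:k+8]:
            s=Rb.T@(q[:3]-b[:3])/.3; w=-(q[3]-b[3])/60
            assert max(abs(s))<=1 and abs(w)<=1,(s,w)
            out+=[*np.round(s,3),0,0,round(w,3),round(q[4],2)]
        print(json.dumps([float(v) if v%1 else int(v) for v in out]).replace(' ',''))
        s=np.array(out[-7:-4])*.3; b=np.array([*(b[:3]+Rb@s),b[3]-out[-2]*60,out[-1]])
    json.dump(list(b),open('cmd.json','w'))
E
python3 - <<'E'
from plan import *
st()
plan([(.36,.45,.2,80,40,4),(.45,.2,.16,90.6,40,6),(.4215,-.047,.12,90.6,40,6),(.4215,-.047,.08,90.6,40,4),(.4215,-.047,.08,90.6,40,4)])
E
```

```text
t 0.1 pos [0.2086 0.6151 0.2216] yaw 71.3 tilt [-0.03 -0.1 ] F [ 0.3  0.8 -0.2] w mm 86.6 gf 0.0 cmd [ 0.209  0.616  0.223 70.64   1.   ]Traceback (most recent call last):
  File "<stdin>", line 3, in <module>
  File "plan.py", line 25, in plan
    assert max(abs(s))<=1 and abs(w)<=1,(s,w)
           ^^^^^^^^^^^^^^^^^^^^^^^^^^^^
AssertionError: (array([-1.03116237, -0.81302921,  0.16555556]), np.float64(-0.27377777777777773))
```

```bash
sed -i 's/70.64/71.27/' plan.py; python3 - <<'E'
from plan import *
plan([(.33,.42,.2,80,40,8),(.45,.2,.16,90.6,40,8),(.4215,-.047,.12,90.6,40,8),(.4215,-.047,.08,90.6,40,8)])
E
```

```text
[-0.074,-0.061,0.01,0,0,-0.018,-0.08,-0.148,-0.122,0.019,0,0,-0.036,-0.08,-0.222,-0.183,0.029,0,0,-0.055,-0.08,-0.296,-0.245,0.038,0,0,-0.073,-0.08,-0.37,-0.306,0.048,0,0,-0.091,-0.08,-0.444,-0.367,0.057,0,0,-0.109,-0.08,-0.518,-0.428,0.067,0,0,-0.127,-0.08,-0.592,-0.489,0.077,0,0,-0.146,-0.08]
[-0.065,-0.082,0.016,0,0,-0.022,-0.08,-0.13,-0.163,0.033,0,0,-0.044,-0.08,-0.195,-0.245,0.05,0,0,-0.066,-0.08,-0.26,-0.327,0.066,0,0,-0.088,-0.08,-0.325,-0.408,0.083,0,0,-0.11,-0.08,-0.39,-0.49,0.1,0,0,-0.132,-0.08,-0.456,-0.572,0.116,0,0,-0.154,-0.08,-0.521,-0.653,0.133,0,0,-0.176,-0.08]
[0.013,-0.103,0.017,0,0,0,-0.08,0.026,-0.206,0.033,0,0,0,-0.08,0.039,-0.308,0.05,0,0,0,-0.08,0.052,-0.411,0.067,0,0,0,-0.08,0.065,-0.514,0.083,0,0,0,-0.08,0.078,-0.617,0.1,0,0,0,-0.08,0.091,-0.72,0.117,0,0,0,-0.08,0.104,-0.822,0.133,0,0,0,-0.08]
[0,0,0.017,0,0,0,-0.08,0,0,0.034,0,0,0,-0.08,0,0,0.05,0,0,0,-0.08,0,0,0.067,0,0,0,-0.08,0,0,0.084,0,0,0,-0.08,0,0,0.1,0,0,0,-0.08,0,0,0.117,0,0,0,-0.08,0,0,0.134,0,0,0,-0.08]
```

Call:
{"op": "jog_arm", "data": {
  "moves": [-0.074,-0.061,0.01,0,0,-0.018,-0.08,-0.148,-0.122,0.019,0,0,-0.036,-0.08,-0.222,-0.183,0.029,0,0,-0.055,-0.08,-0.296,-0.245,0.038,0,0,-0.073,-0.08,-0.37,-0.306,0.048,0,0,-0.091,-0.08,-0.444,-0.367,0.057,0,0,-0.109,-0.08,-0.518,-0.428,0.067,0,0,-0.127,-0.08,-0.592,-0.489,0.077,0,0,-0.146,-0.08],
  "newtons": 40
}}

```text
time: 1.1
position: [0.3301, 0.4185, 0.1989]
tool_rot: [-0.272, -3.13, 0.001]
ft_force: [1.1, -0.3, 0.4]
grip_width: 0.462
grip_force: 0.0
```

Call:
{"op": "jog_arm", "data": {
  "moves": [-0.065,-0.082,0.016,0,0,-0.022,-0.08,-0.13,-0.163,0.033,0,0,-0.044,-0.08,-0.195,-0.245,0.05,0,0,-0.066,-0.08,-0.26,-0.327,0.066,0,0,-0.088,-0.08,-0.325,-0.408,0.083,0,0,-0.11,-0.08,-0.39,-0.49,0.1,0,0,-0.132,-0.08,-0.456,-0.572,0.116,0,0,-0.154,-0.08,-0.521,-0.653,0.133,0,0,-0.176,-0.08]
}}

```text
time: 2.1
position: [0.45, 0.1986, 0.1591]
tool_rot: [0.018, -3.141, 0.0]
ft_force: [0.1, 0.2, 0.8]
grip_width: 0.458
grip_force: 0.0
```

Call:
{"op": "jog_arm", "data": {
  "moves": [0.013,-0.103,0.017,0,0,0,-0.08,0.026,-0.206,0.033,0,0,0,-0.08,0.039,-0.308,0.05,0,0,0,-0.08,0.052,-0.411,0.067,0,0,0,-0.08,0.065,-0.514,0.083,0,0,0,-0.08,0.078,-0.617,0.1,0,0,0,-0.08,0.091,-0.72,0.117,0,0,0,-0.08,0.104,-0.822,0.133,0,0,0,-0.08]
}}

```text
time: 3.1
position: [0.4207, -0.0482, 0.1193]
tool_rot: [0.016, -3.141, -0.0]
ft_force: [-1.3, -0.6, 1.3]
grip_width: 0.46
grip_force: 0.0
```

Call:
{"op": "jog_arm", "data": {
  "moves": [0,0,0.017,0,0,0,-0.08,0,0,0.034,0,0,0,-0.08,0,0,0.05,0,0,0,-0.08,0,0,0.067,0,0,0,-0.08,0,0,0.084,0,0,0,-0.08,0,0,0.1,0,0,0,-0.08,0,0,0.117,0,0,0,-0.08,0,0,0.134,0,0,0,-0.08]
}}

```text
time: 4.1
position: [0.4212, -0.0472, 0.0791]
tool_rot: [-0.016, 3.141, 0.0]
ft_force: [-0.5, -0.1, -0.3]
grip_width: 0.461
grip_force: 0.0
```

```bash
python3 - <<'E'
from plan import *
st()
a=snap('top','t1.png'); b=snap('side','s1.png')
def z(I,p,w,h):
    u,v=np.int32(proj(I,p)); g=(255*(I['pixels'][:,:,::-1]/255.)**0.6).astype(np.uint8)
    x0,y0=max(0,u-w//2),max(0,v-h//2); print(x0,y0); return cv2.resize(g[y0:y0+h,x0:x0+w],(400,300),interpolation=cv2.INTER_CUBIC)
cv2.imwrite('pics/c1.png',np.hstack([z(a,[.44,-.047,.05],100,75),z(b,[.44,-.047,.05],100,75)]))
E
```

```text
t 4.1 pos [ 0.4212 -0.0472  0.0791] yaw 90.6 tilt [0.01 0.  ] F [-0.5 -0.1 -0.3] w mm 40.1 gf 0.0 cmd [ 4.215e-01 -4.690e-02  7.990e-02  9.059e+01 -8.000e-02]
276 259
225 239
```

View pics/c1.png

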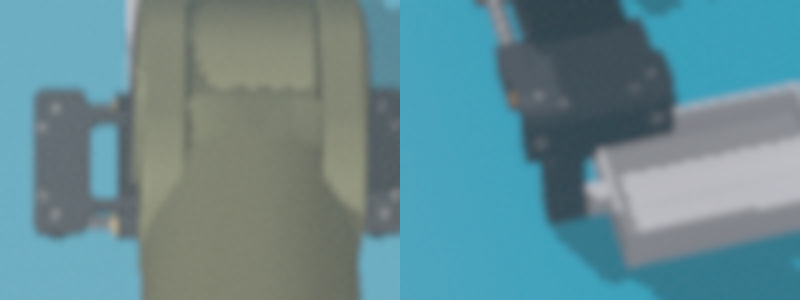

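The fingers straddle the tab squarely. I'll go down, grip, and slide the tray to the mouth.

```bash
python3 - <<'E'
from plan import *
plan([(.4215,-.047,.020,90.6,40,4),(.4215,-.047,.020,90.6,5,4),(.436,.06,.020,96,5,8),(.4486,.1273,.020,99,5,6),(.4486,.1273,.020,99,5,2)])
E
```

```text
[0,0,0.05,0,0,0,-0.08,0,0,0.1,0,0,0,-0.08,0,0,0.15,0,0,0,-0.08,0,0,0.2,0,0,0,-0.08,0,0,0.2,0,0,0,-0.89,0,0,0.2,0,0,0,-0.89,0,0,0.2,0,0,0,-0.89,0,0,0.2,0,0,0,-0.89]
[-0.007,0.044,0,0,0,-0.011,-0.89,-0.013,0.089,0,0,0,-0.023,-0.89,-0.02,0.133,0,0,0,-0.034,-0.89,-0.026,0.178,0,0,0,-0.045,-0.89,-0.033,0.222,0,0,0,-0.056,-0.89,-0.039,0.267,0,0,0,-0.068,-0.89,-0.046,0.311,0,0,0,-0.079,-0.89,-0.052,0.356,0,0,0,-0.09,-0.89]
[-0.011,0.036,0,0,0,-0.008,-0.89,-0.022,0.073,0,0,0,-0.017,-0.89,-0.033,0.109,0,0,0,-0.025,-0.89,-0.044,0.146,0,0,0,-0.033,-0.89,-0.054,0.182,0,0,0,-0.042,-0.89,-0.065,0.218,0,0,0,-0.05,-0.89,-0.065,0.218,0,0,0,-0.05,-0.89,-0.065,0.218,0,0,0,-0.05,-0.89]
```

Call:
{"op": "jog_arm", "data": {
  "moves": [0,0,0.05,0,0,0,-0.08,0,0,0.1,0,0,0,-0.08,0,0,0.15,0,0,0,-0.08,0,0,0.2,0,0,0,-0.08,0,0,0.2,0,0,0,-0.89,0,0,0.2,0,0,0,-0.89,0,0,0.2,0,0,0,-0.89,0,0,0.2,0,0,0,-0.89],
  "newtons": 40
}}

```text
time: 5.2
position: [0.4217, -0.047, 0.0199]
tool_rot: [-0.016, 3.14, 0.001]
ft_force: [-0.1, 0.5, 0.8]
grip_width: 0.154
grip_force: 39.9
```

Call:
{"op": "jog_arm", "data": {
  "moves": [-0.007,0.044,0,0,0,-0.011,-0.89,-0.013,0.089,0,0,0,-0.023,-0.89,-0.02,0.133,0,0,0,-0.034,-0.89,-0.026,0.178,0,0,0,-0.045,-0.89,-0.033,0.222,0,0,0,-0.056,-0.89,-0.039,0.267,0,0,0,-0.068,-0.89,-0.046,0.311,0,0,0,-0.079,-0.89,-0.052,0.356,0,0,0,-0.09,-0.89]
}}

```text
time: 6.2
position: [0.4362, 0.0601, 0.0199]
tool_rot: [-0.166, 3.137, -0.001]
ft_force: [-0.4, -5.4, 6.3]
grip_width: 0.156
grip_force: 40.0
```

Call:
{"op": "jog_arm", "data": {
  "moves": [-0.011,0.036,0,0,0,-0.008,-0.89,-0.022,0.073,0,0,0,-0.017,-0.89,-0.033,0.109,0,0,0,-0.025,-0.89,-0.044,0.146,0,0,0,-0.033,-0.89,-0.054,0.182,0,0,0,-0.042,-0.89,-0.065,0.218,0,0,0,-0.05,-0.89,-0.065,0.218,0,0,0,-0.05,-0.89,-0.065,0.218,0,0,0,-0.05,-0.89]
}}

```text
time: 7.2
position: [0.4487, 0.1289, 0.0199]
tool_rot: [-0.249, 3.13, 0.003]
ft_force: [1.0, 1.1, 4.1]
grip_width: 0.155
grip_force: 40.0
```

```bash
python3 - <<'E'
from plan import *
st()
plan([(.4486,.1273,.020,99,40,4),(.4486,.1273,.14,99,40,4),
(.56,.05,.2,50,87,6),(.70,.028,.18,-6,87,6),(.70,.028,.15,-11.4,87,4)])
E
```

```text
t 7.2 pos [0.4487 0.1289 0.0199] yaw 99.1 tilt [0.07 0.11] F [1.  1.1 4.1] w mm 13.5 gf 40.0 cmd [ 4.485e-01  1.272e-01  1.990e-02  9.899e+01 -8.900e-01]
[0,0,0,0,0,0,-0.08,0,0,0,0,0,0,-0.08,0,0,0,0,0,0,-0.08,0,0,0,0,0,0,-0.08,0,0,-0.1,0,0,0,-0.08,0,0,-0.2,0,0,0,-0.08,0,0,-0.3,0,0,0,-0.08,0,0,-0.4,0,0,0,-0.08]Traceback (most recent call last):
  File "<stdin>", line 3, in <module>
  File "plan.py", line 25, in plan
    assert max(abs(s))<=1 and abs(w)<=1,(s,w)
           ^^^^^^^^^^^^^^^^^^^^^^^^^^^^
AssertionError: (array([-0.47666781, -0.36056668, -0.17811111]), np.float64(1.1276111111111113))
```

```bash
python3 - <<'E'
from plan import *
plan([(.4486,.1273,.020,99,40,4),(.4486,.1273,.14,99,40,4),
(.56,.06,.2,45,87,8),(.70,.028,.16,-11.4,87,8)])
E
```

```text
[0,0,0,0,0,0,-0.08,0,0,0,0,0,0,-0.08,0,0,0,0,0,0,-0.08,0,0,0,0,0,0,-0.08,0,0,-0.1,0,0,0,-0.08,0,0,-0.2,0,0,0,-0.08,0,0,-0.3,0,0,0,-0.08,0,0,-0.4,0,0,0,-0.08]
[-0.042,-0.035,-0.025,0,0,0.112,1,-0.083,-0.069,-0.05,0,0,0.225,1,-0.125,-0.104,-0.075,0,0,0.337,1,-0.166,-0.139,-0.1,0,0,0.45,1,-0.208,-0.174,-0.125,0,0,0.562,1,-0.249,-0.209,-0.15,0,0,0.675,1,-0.291,-0.244,-0.175,0,0,0.787,1,-0.332,-0.279,-0.2,0,0,0.9,1]
[-0.051,0.032,0.016,0,0,0.117,1,-0.102,0.064,0.033,0,0,0.235,1,-0.152,0.095,0.05,0,0,0.352,1,-0.203,0.127,0.066,0,0,0.47,1,-0.254,0.159,0.083,0,0,0.587,1,-0.304,0.191,0.1,0,0,0.705,1,-0.355,0.223,0.116,0,0,0.822,1,-0.406,0.255,0.133,0,0,0.94,1]
```

Call:
{"op": "jog_arm", "data": {
  "moves": [0,0,0,0,0,0,-0.08,0,0,0,0,0,0,-0.08,0,0,0,0,0,0,-0.08,0,0,0,0,0,0,-0.08,0,0,-0.1,0,0,0,-0.08,0,0,-0.2,0,0,0,-0.08,0,0,-0.3,0,0,0,-0.08,0,0,-0.4,0,0,0,-0.08]
}}

```text
time: 8.2
position: [0.4481, 0.1267, 0.1404]
tool_rot: [0.246, -3.132, -0.0]
ft_force: [-0.6, -0.2, 0.1]
grip_width: 0.46
grip_force: 0.0
```

Call:
{"op": "jog_arm", "data": {
  "moves": [-0.042,-0.035,-0.025,0,0,0.112,1,-0.083,-0.069,-0.05,0,0,0.225,1,-0.125,-0.104,-0.075,0,0,0.337,1,-0.166,-0.139,-0.1,0,0,0.45,1,-0.208,-0.174,-0.125,0,0,0.562,1,-0.249,-0.209,-0.15,0,0,0.675,1,-0.291,-0.244,-0.175,0,0,0.787,1,-0.332,-0.279,-0.2,0,0,0.9,1]
}}

```text
time: 9.2
position: [0.56, 0.0593, 0.1995]
tool_rot: [-1.208, -2.9, 0.0]
ft_force: [-0.5, 0.5, 0.7]
grip_width: 0.997
grip_force: 0.0
```

Call:
{"op": "jog_arm", "data": {
  "moves": [-0.051,0.032,0.016,0,0,0.117,1,-0.102,0.064,0.033,0,0,0.235,1,-0.152,0.095,0.05,0,0,0.352,1,-0.203,0.127,0.066,0,0,0.47,1,-0.254,0.159,0.083,0,0,0.587,1,-0.304,0.191,0.1,0,0,0.705,1,-0.355,0.223,0.116,0,0,0.822,1,-0.406,0.255,0.133,0,0,0.94,1]
}}

```text
time: 10.2
position: [0.7003, 0.0276, 0.159]
tool_rot: [-2.435, -1.985, 0.001]
ft_force: [0.7, 0.2, 0.3]
grip_width: 1.001
grip_force: 0.0
```

```bash
python3 - <<'E'
from plan import *
st()
a=snap('top','t2.png'); b=snap('side','s2.png')
def z(I,p,w,h,W=400,H=300):
    u,v=np.int32(proj(I,p)); g=(255*(I['pixels'][:,:,::-1]/255.)**0.6).astype(np.uint8)
    x0,y0=max(0,u-w//2),max(0,v-h//2); print(x0,y0); return cv2.resize(g[y0:y0+h,x0:x0+w],(W,H),interpolation=cv2.INTER_CUBIC)
cv2.imwrite('pics/c2.png',np.hstack([z(a,[.52,.2,.05],132,100),z(b,[.70,.028,.1],80,60)]))
E
```

```text
t 10.2 pos [0.7003 0.0276 0.159 ] yaw -11.6 tilt [-0.04  0.  ] F [0.7 0.2 0.3] w mm 87.1 gf 0.0 cmd [  0.7002   0.028    0.16   -11.41     1.    ]
152 210
336 185
```

View pics/c2.png

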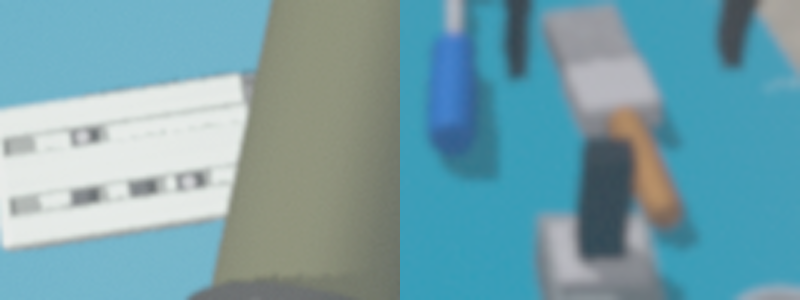

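```bash
python3 - <<'E'
from plan import *
b=load('s2'); print(unproj(b,336+207/5,185+140/5,.1), unproj(b,336+207/5,185+260/5,.036),proj(b,[.7,.028,.1]),proj(b,[.7,.028,.036]))
plan([(.701,.028,.066,-11.4,87,6),(.701,.028,.066,-11.4,87,2)])
plan([(.701,.028,.066,-11.4,10,8)])
E
```

```text
[0.70399    0.03472642 0.1       ] [0.7044022  0.02129681 0.036     ] [376.82901765 215.17265697] [374.64471149 235.48751696]
[0,0,0.052,0,0,0,1,0,0.001,0.104,0,0,0,1,0,0.001,0.157,0,0,0,1,0,0.002,0.209,0,0,0,1,0,0.002,0.261,0,0,0,1,0.001,0.003,0.313,0,0,0,1,0.001,0.003,0.313,0,0,0,1,0.001,0.003,0.313,0,0,0,1]
[0,0,0,0,0,0,-0.77,0,0,0,0,0,0,-0.77,0,0,0,0,0,0,-0.77,0,0,0,0,0,0,-0.77,0,0,0,0,0,0,-0.77,0,0,0,0,0,0,-0.77,0,0,0,0,0,0,-0.77,0,0,0,0,0,0,-0.77]
```

Call:
{"op": "jog_arm", "data": {
  "moves": [0,0,0.052,0,0,0,1,0,0.001,0.104,0,0,0,1,0,0.001,0.157,0,0,0,1,0,0.002,0.209,0,0,0,1,0,0.002,0.261,0,0,0,1,0.001,0.003,0.313,0,0,0,1,0.001,0.003,0.313,0,0,0,1,0.001,0.003,0.313,0,0,0,1]
}}

```text
time: 11.3
position: [0.7013, 0.0277, 0.0661]
tool_rot: [2.431, 1.989, 0.001]
ft_force: [0.0, -0.4, -0.2]
grip_width: 1.0
grip_force: 0.0
```

Call:
{"op": "jog_arm", "data": {
  "moves": [0,0,0,0,0,0,-0.77,0,0,0,0,0,0,-0.77,0,0,0,0,0,0,-0.77,0,0,0,0,0,0,-0.77,0,0,0,0,0,0,-0.77,0,0,0,0,0,0,-0.77,0,0,0,0,0,0,-0.77,0,0,0,0,0,0,-0.77],
  "newtons": 40
}}

```text
time: 12.3
position: [0.7011, 0.0277, 0.0657]
tool_rot: [2.431, 1.989, 0.001]
ft_force: [0.6, -0.3, -0.6]
grip_width: 0.273
grip_force: 39.7
```

```bash
python3 - <<'E'
from plan import *
st()
E
```

```text
t 12.3 pos [0.7011 0.0277 0.0657] yaw -11.4 tilt [ 0.03 -0.  ] F [ 0.6 -0.3 -0.6] w mm 23.8 gf 39.7 cmd [  0.7011   0.0281   0.0661 -11.41    -0.77  ]
```

The grip width is 24 mm, so scraper x lies along the finger axis (about −11.4°). I'll lift it and carry it over the fixture, looking at the emptied stand on the way.

```bash
python3 - <<'E'
from plan import *
a=np.radians(-81); F=lambda x,y:np.array([.5107+np.cos(a)*x-np.sin(a)*y,.2565+np.sin(a)*x+np.cos(a)*y])
print(F(-.067,.023),F(-.067,-.023))
plan([(.7011,.0281,.17,-11.4,10,8),(.62,.18,.17,-60,10,8),(*F(-.067,-.023),.17,-81,10,8)])
E
```

```text
[0.52293572 0.32627311] [0.47750206 0.31907713]
[0,0,-0.043,0,0,0,-0.77,0,0,-0.087,0,0,0,-0.77,0,0,-0.13,0,0,0,-0.77,0,0,-0.173,0,0,0,-0.77,0,0,-0.216,0,0,0,-0.77,0,0,-0.26,0,0,0,-0.77,0,0,-0.303,0,0,0,-0.77,0,0,-0.346,0,0,0,-0.77]
[0.055,-0.046,0,0,0,0.101,-0.77,0.111,-0.091,0,0,0,0.202,-0.77,0.166,-0.137,0,0,0,0.304,-0.77,0.221,-0.183,0,0,0,0.405,-0.77,0.277,-0.228,0,0,0,0.506,-0.77,0.332,-0.274,0,0,0,0.607,-0.77,0.387,-0.32,0,0,0,0.709,-0.77,0.443,-0.365,0,0,0,0.81,-0.77]
[-0.023,-0.08,0,0,0,0.044,-0.77,-0.045,-0.16,0,0,0,0.087,-0.77,-0.068,-0.24,0,0,0,0.131,-0.77,-0.09,-0.319,0,0,0,0.175,-0.77,-0.113,-0.399,0,0,0,0.219,-0.77,-0.135,-0.479,0,0,0,0.262,-0.77,-0.158,-0.559,0,0,0,0.306,-0.77,-0.18,-0.639,0,0,0,0.35,-0.77]
```

Call:
{"op": "jog_arm", "data": {
  "moves": [0,0,-0.043,0,0,0,-0.77,0,0,-0.087,0,0,0,-0.77,0,0,-0.13,0,0,0,-0.77,0,0,-0.173,0,0,0,-0.77,0,0,-0.216,0,0,0,-0.77,0,0,-0.26,0,0,0,-0.77,0,0,-0.303,0,0,0,-0.77,0,0,-0.346,0,0,0,-0.77]
}}

```text
time: 13.3
position: [0.7009, 0.0278, 0.1703]
tool_rot: [-2.431, -1.99, -0.0]
ft_force: [0.2, -0.4, -2.3]
grip_width: 0.276
grip_force: 39.7
```

Call:
{"op": "jog_arm", "data": {
  "moves": [0.055,-0.046,0,0,0,0.101,-0.77,0.111,-0.091,0,0,0,0.202,-0.77,0.166,-0.137,0,0,0,0.304,-0.77,0.221,-0.183,0,0,0,0.405,-0.77,0.277,-0.228,0,0,0,0.506,-0.77,0.332,-0.274,0,0,0,0.607,-0.77,0.387,-0.32,0,0,0,0.709,-0.77,0.443,-0.365,0,0,0,0.81,-0.77]
}}

```text
time: 14.3
position: [0.6194, 0.1803, 0.17]
tool_rot: [-3.036, -0.808, -0.0]
ft_force: [0.5, -0.1, -1.0]
grip_width: 0.272
grip_force: 39.7
```

Call:
{"op": "jog_arm", "data": {
  "moves": [-0.023,-0.08,0,0,0,0.044,-0.77,-0.045,-0.16,0,0,0,0.087,-0.77,-0.068,-0.24,0,0,0,0.131,-0.77,-0.09,-0.319,0,0,0,0.175,-0.77,-0.113,-0.399,0,0,0,0.219,-0.77,-0.135,-0.479,0,0,0,0.262,-0.77,-0.158,-0.559,0,0,0,0.306,-0.77,-0.18,-0.639,0,0,0,0.35,-0.77]
}}

```text
time: 15.3
position: [0.4767, 0.3192, 0.1701]
tool_rot: [-3.132, -0.244, -0.0]
ft_force: [0.2, 0.7, -1.2]
grip_width: 0.272
grip_force: 40.0
```

```bash
python3 - <<'E'
from plan import *
st()
a=snap('top','t3.png'); b=snap('side','s3.png')
def z(I,x0,y0,w,h,W=400,H=300):
    g=(255*(I['pixels'][:,:,::-1]/255.)**0.6).astype(np.uint8)
    return cv2.resize(g[y0:y0+h,x0:x0+w],(W,H),interpolation=cv2.INTER_CUBIC)
cv2.imwrite('pics/c3.png',np.vstack([np.hstack([z(a,140,220,150,112),z(a,268,168,60,45)]),np.hstack([z(b,220,135,120,90),z(b,345,210,60,45)])]))
E
```

```text
t 15.3 pos [0.4767 0.3192 0.1701] yaw -81.1 tilt [0.   0.03] F [ 0.2  0.7 -1.2] w mm 23.6 gf 40.0 cmd [  0.4775   0.3191   0.1699 -81.01    -0.77  ]
```

View pics/c3.png

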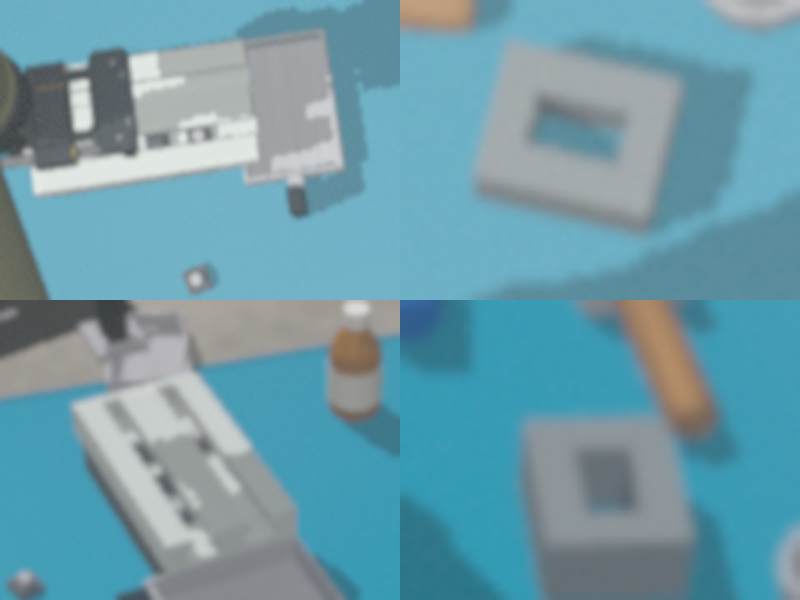

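The empty pocket is visible and its long side runs along world y. The tongue's orientation matters before I insert it, so I'll zoom in on the held scraper.

```bash
python3 - <<'E'
from plan import *
b=load('s3'); s=ctrl.get_state(); p=s['position']; o=p-[0,0,.0357]
a=np.radians(-81); ex=np.array([np.cos(a),np.sin(a),0]); ey=np.array([-np.sin(a),np.cos(a),0])
g=(255*(b['pixels'][:,:,::-1]/255.)**0.5).astype(np.uint8); u,v=np.int32(proj(b,o)); K=10; x0,y0=u-20,v-22
G0=cv2.resize(g[y0:y0+45,x0:x0+40],None,fx=K,fy=K,interpolation=cv2.INTER_CUBIC); out=[]
for (A,B,tx,ty) in [(.022,.02,.008,.0045),(.02,.022,.0045,.008)]:
    G=G0.copy()
    for hx,hy,z in [(A,B,0),(A,B,.006),(tx,ty,0),(tx,ty,-.018)]:
        q=[(proj(b,o+sx*hx*ex+sy*hy*ey+[0,0,z])+.5-[x0,y0])*K for sx,sy in [(1,1),(1,-1),(-1,-1),(-1,1)]]
        cv2.polylines(G,[np.int32(q)],True,(0,0,255),1)
    out.append(G)
cv2.imwrite('pics/c4.png',np.hstack(out))
E
```

```text
(no output)
```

View pics/c4.png

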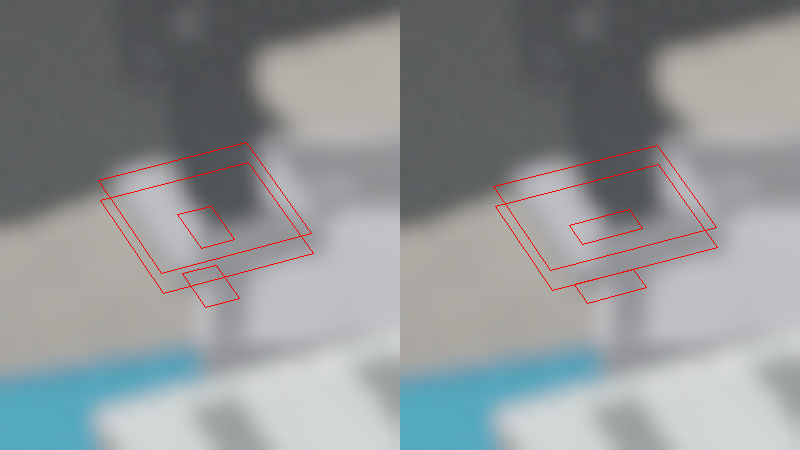

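```bash
python3 - <<'E'
from plan import *
plan([(.50,.1,.2,-81,10,8),(.54,-.15,.2,-81,10,8)])
E
```

```text
[-0.005,0.092,-0.013,0,0,0,-0.77,-0.01,0.183,-0.025,0,0,0,-0.77,-0.015,0.275,-0.038,0,0,0,-0.77,-0.02,0.367,-0.05,0,0,0,-0.77,-0.025,0.458,-0.063,0,0,0,-0.77,-0.03,0.55,-0.075,0,0,0,-0.77,-0.035,0.641,-0.088,0,0,0,-0.77,-0.04,0.733,-0.1,0,0,0,-0.77]
[0,0.106,0,0,0,0,-0.77,0,0.211,0,0,0,0,-0.77,0.001,0.317,0,0,0,0,-0.77,0.001,0.422,0,0,0,0,-0.77,0.001,0.528,0,0,0,0,-0.77,0.001,0.633,0,0,0,0,-0.77,0.001,0.738,0,0,0,0,-0.77,0.001,0.844,0,0,0,0,-0.77]
```

Call:
{"op": "jog_arm", "data": {
  "moves": [-0.005,0.092,-0.013,0,0,0,-0.77,-0.01,0.183,-0.025,0,0,0,-0.77,-0.015,0.275,-0.038,0,0,0,-0.77,-0.02,0.367,-0.05,0,0,0,-0.77,-0.025,0.458,-0.063,0,0,0,-0.77,-0.03,0.55,-0.075,0,0,0,-0.77,-0.035,0.641,-0.088,0,0,0,-0.77,-0.04,0.733,-0.1,0,0,0,-0.77]
}}

```text
time: 16.4
position: [0.4999, 0.0979, 0.1998]
tool_rot: [-3.132, -0.246, -0.0]
ft_force: [1.2, -0.4, -1.1]
grip_width: 0.271
grip_force: 40.0
```

Call:
{"op": "jog_arm", "data": {
  "moves": [0,0.106,0,0,0,0,-0.77,0,0.211,0,0,0,0,-0.77,0.001,0.317,0,0,0,0,-0.77,0.001,0.422,0,0,0,0,-0.77,0.001,0.528,0,0,0,0,-0.77,0.001,0.633,0,0,0,0,-0.77,0.001,0.738,0,0,0,0,-0.77,0.001,0.844,0,0,0,0,-0.77]
}}

```text
time: 17.4
position: [0.5396, -0.1519, 0.1996]
tool_rot: [3.132, 0.248, 0.0]
ft_force: [-0.6, 0.5, -1.9]
grip_width: 0.274
grip_force: 40.0
```

```bash
python3 - <<'E'
from plan import *
st(); b=snap('side','s4.png'); s=ctrl.get_state(); p=s['position']; o=p-[0,0,.0357]
a=np.radians(-81); ex=np.array([np.cos(a),np.sin(a),0]); ey=np.array([-np.sin(a),np.cos(a),0])
g=(255*(b['pixels'][:,:,::-1]/255.)**0.5).astype(np.uint8); u,v=np.int32(proj(b,o)); K=8; x0,y0=u-25,v-32
G0=cv2.resize(g[y0:y0+55,x0:x0+50],None,fx=K,fy=K,interpolation=cv2.INTER_CUBIC); out=[]
for (A,B,tx,ty) in [(.022,.02,.008,.0045),(.02,.022,.0045,.008)]:
    G=G0.copy()
    for hx,hy,z in [(A,B,0),(A,B,.006),(tx,ty,0),(tx,ty,-.018)]:
        q=[(proj(b,o+sx*hx*ex+sy*hy*ey+[0,0,z])+.5-[x0,y0])*K for sx,sy in [(1,1),(1,-1),(-1,-1),(-1,1)]]
        cv2.polylines(G,[np.int32(q)],True,(0,0,255),1)
    out.append(G)
cv2.imwrite('pics/c5.png',np.hstack(out))
E
```

```text
t 17.4 pos [ 0.5396 -0.1519  0.1996] yaw -81.0 tilt [ 0.01 -0.  ] F [-0.6  0.5 -1.9] w mm 23.9 gf 40.0 cmd [  0.5399  -0.15     0.1999 -81.01    -0.77  ]
```

View pics/c5.png

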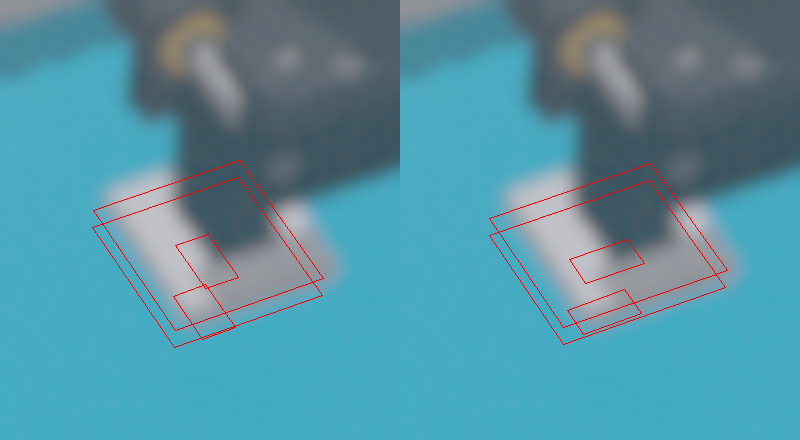

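The plate outline alone can't settle it, so I'll tilt the tool 40° toward the side camera to see the tongue.

Call:
{"op": "jog_arm", "data": {
  "moves": [0,0,0,-0.13,0,0,-0.77,0,0,0,-0.26,0,0,-0.77,0,0,0,-0.39,0,0,-0.77,0,0,0,-0.52,0,0,-0.77,0,0,0,-0.66,0,0,-0.77,0,0,0,-0.66,0,0,-0.77,0,0,0,-0.66,0,0,-0.77,0,0,0,-0.66,0,0,-0.77]
}}

```text
time: 18.45
position: [0.5397, -0.1522, 0.2002]
tool_rot: [2.447, 0.187, 0.07]
ft_force: [0.0, -0.0, -2.2]
grip_width: 0.27
grip_force: 40.0
```

```bash
python3 - <<'E'
from plan import *
st(); b=snap('side','s5.png'); s=ctrl.get_state(); p=s['position']; Rm=R.from_rotvec(s['tool_rot']).as_matrix()
g=(255*(b['pixels'][:,:,::-1]/255.)**0.5).astype(np.uint8); o=p+Rm@[0,0,.0357]; u,v=np.int32(proj(b,o)); K=8; x0,y0=u-25,v-27
G0=cv2.resize(g[y0:y0+55,x0:x0+50],None,fx=K,fy=K,interpolation=cv2.INTER_CUBIC); G=G0.copy()
for hx,hy,z in [(.02,.022,0),(.0045,.008,0),(.0045,.008,.018)]:
    q=[(proj(b,o+Rm@[sx*hx,sy*hy,z])+.5-[x0,y0])*K for sx,sy in [(1,1),(1,-1),(-1,-1),(-1,1)]]
    cv2.polylines(G,[np.int32(q)],True,(0,0,255),1)
cv2.imwrite('pics/c6.png',np.hstack([G0,G]))
E
```

```text
t 18.45 pos [ 0.5397 -0.1522  0.2002] yaw -81.3 tilt [  5.65 -35.99] F [ 0.  -0.  -2.2] w mm 23.5 gf 40.0 cmd [  0.5399  -0.15     0.1999 -81.01    -0.77  ]
```

View pics/c6.png

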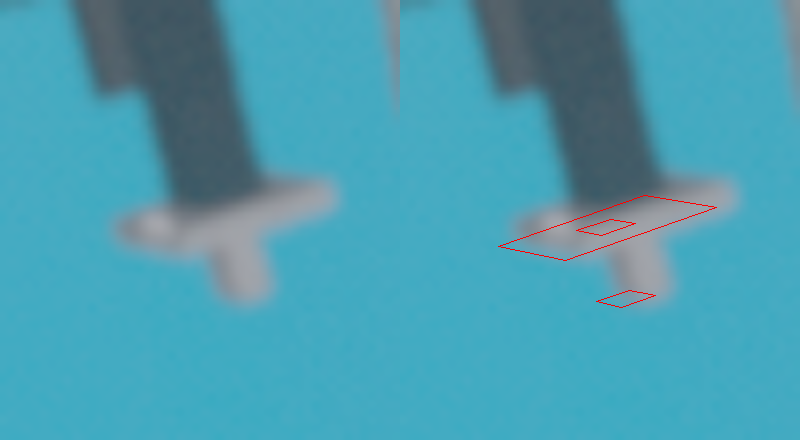

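```bash
python3 - <<'E'
from plan import *
b=load('s5'); s=ctrl.get_state(); p=s['position']; Rm=R.from_rotvec(s['tool_rot']).as_matrix()
o=p+Rm@[0,0,.0357]; u,v=np.int32(proj(b,o)); x0,y0=u-25,v-27
for y in(.012,-.012,.027,-.027): print(y,[((proj(b,p+Rm@[x,y,0])+.5-[x0,y0])*8).round() for x in (-.0095,.0095)])
for dx in (0,.004): print(dx,'tongue bottom',((proj(b,o+Rm@[dx,0,.018])+.5-[x0,y0])*8).round(), 'post ctr at z-20', [((proj(b,o+Rm@[dx+e,.012,-.015])+.5-[x0,y0])*8).round() for e in(-.009,.009)])
# mask of dark post at that row and of light tongue
g=b['pixels'].astype(int); 
r0=int(y0+150/8); print('row',r0,[tuple(g[r0,x]) for x in range(x0+14,x0+36)])
r0=int(y0+275/8); print('row',r0,[tuple(g[r0,x]) for x in range(x0+22,x0+38)])
E
```

```text
0.012 [array([149.,  99.]), array([221.,  75.])]
-0.012 [array([113.,  95.]), array([183.,  71.])]
0.027 [array([173., 102.]), array([246.,  78.])]
-0.027 [array([91., 92.]), array([160.,  69.])]
0 tongue bottom [226. 299.] post ctr at z-20 [array([175., 182.]), array([242., 159.])]
0.004 tongue bottom [241. 294.] post ctr at z-20 [array([190., 177.]), array([257., 154.])]
row 259 [(np.int64(15), np.int64(114), np.int64(146)), (np.int64(16), np.int64(114), np.int64(146)), (np.int64(19), np.int64(115), np.int64(147)), (np.int64(18), np.int64(112), np.int64(143)), (np.int64(19), np.int64(99), np.int64(127)), (np.int64(16), np.int64(73), np.int64(93)), (np.int64(15), np.int64(44), np.int64(57)), (np.int64(15), np.int64(33), np.int64(43)), (np.int64(17), np.int64(32), np.int64(41)), (np.int64(17), np.int64(32), np.int64(41)), (np.int64(18), np.int64(33), np.int64(42)), (np.int64(18), np.int64(33), np.int64(42)), (np.int64(18), np.int64(33), np.int64(41)), (np.int64(17), np.int64(32), np.int64(41)), (np.int64(17), np.int64(33), np.int64(42)), (np.int64(17), np.int64(34), np.int64(43)), (n
[... 308 characters left out ...]
np.int64(147)), (np.int64(19), np.int64(115), np.int64(147)), (np.int64(21), np.int64(114), np.int64(146)), (np.int64(30), np.int64(108), np.int64(137)), (np.int64(49), np.int64(96), np.int64(119)), (np.int64(65), np.int64(83), np.int64(97)), (np.int64(78), np.int64(85), np.int64(93)), (np.int64(92), np.int64(96), np.int64(104)), (np.int64(100), np.int64(103), np.int64(111)), (np.int64(99), np.int64(105), np.int64(113)), (np.int64(91), np.int64(105), np.int64(117)), (np.int64(67), np.int64(106), np.int64(127)), (np.int64(38), np.int64(110), np.int64(140)), (np.int64(21), np.int64(114), np.int64(147)), (np.int64(18), np.int64(114), np.int64(147)), (np.int64(17), np.int64(114), np.int64(147))]
```

Call:
{"op": "jog_arm", "data": {
  "moves": [0,0,0,0.13,0,0,-0.77,0,0,0,0.26,0,0,-0.77,0,0,0,0.39,0,0,-0.77,0,0,0,0.52,0,0,-0.77,0,0,0,0.66,0,0,-0.77,0,0,0,0.66,0,0,-0.77,0,0,0,0.66,0,0,-0.77,0,0,0,0.66,0,0,-0.77]
}}

```text
time: 19.5
position: [0.5399, -0.1478, 0.1992]
tool_rot: [3.131, 0.253, -0.001]
ft_force: [-0.3, 0.5, -2.1]
grip_width: 0.277
grip_force: 40.0
```

The tongue is about 9 mm wide across tool x, so scraper x runs along the finger axis. The scraper also sits about 3 mm toward tool +x in the grip. I'll hover just above the entry of the near slot with that corrected.

```bash
cat >> plan.py <<'E'
_a=np.radians(-81)
def F(x,y): return (.5107+np.cos(_a)*x-np.sin(_a)*y, .2565+np.sin(_a)*x+np.cos(_a)*y)
E
python3 - <<'E'
from plan import *
plan([(.50,.1,.2,-81,10,8),(*F(-.067,-.026),.17,-81,10,8),(*F(-.067,-.026),.128,-81,10,6)])
E
```

```text
[0,-0.105,0,0,0,0,-0.77,0,-0.211,0,0,0,0,-0.77,0,-0.316,0,0,0,0,-0.77,-0.001,-0.422,0,0,0,0,-0.77,-0.001,-0.527,0,0,0,0,-0.77,-0.001,-0.633,0,0,0,0,-0.77,-0.001,-0.738,0,0,0,0,-0.77,-0.001,-0.844,0,0,0,0,-0.77]
[0.004,-0.092,0.012,0,0,0,-0.77,0.007,-0.183,0.025,0,0,0,-0.77,0.011,-0.275,0.037,0,0,0,-0.77,0.015,-0.366,0.05,0,0,0,-0.77,0.019,-0.458,0.062,0,0,0,-0.77,0.023,-0.55,0.075,0,0,0,-0.77,0.026,-0.641,0.087,0,0,0,-0.77,0.03,-0.733,0.1,0,0,0,-0.77]
[0,0,0.023,0,0,0,-0.77,0,0,0.046,0,0,0,-0.77,0,0,0.07,0,0,0,-0.77,0,0,0.093,0,0,0,-0.77,0,0,0.116,0,0,0,-0.77,0,0,0.14,0,0,0,-0.77,0,0,0.14,0,0,0,-0.77,0,0,0.14,0,0,0,-0.77]
```

Call:
{"op": "jog_arm", "data": {
  "moves": [0,-0.105,0,0,0,0,-0.77,0,-0.211,0,0,0,0,-0.77,0,-0.316,0,0,0,0,-0.77,-0.001,-0.422,0,0,0,0,-0.77,-0.001,-0.527,0,0,0,0,-0.77,-0.001,-0.633,0,0,0,0,-0.77,-0.001,-0.738,0,0,0,0,-0.77,-0.001,-0.844,0,0,0,0,-0.77]
}}

```text
time: 20.5
position: [0.4988, 0.1029, 0.1995]
tool_rot: [-3.131, -0.254, -0.001]
ft_force: [-0.3, -0.6, -1.5]
grip_width: 0.27
grip_force: 40.0
```

Call:
{"op": "jog_arm", "data": {
  "moves": [0.004,-0.092,0.012,0,0,0,-0.77,0.007,-0.183,0.025,0,0,0,-0.77,0.011,-0.275,0.037,0,0,0,-0.77,0.015,-0.366,0.05,0,0,0,-0.77,0.019,-0.458,0.062,0,0,0,-0.77,0.023,-0.55,0.075,0,0,0,-0.77,0.026,-0.641,0.087,0,0,0,-0.77,0.03,-0.733,0.1,0,0,0,-0.77]
}}

```text
time: 21.5
position: [0.4741, 0.32, 0.1691]
tool_rot: [3.132, 0.246, 0.0]
ft_force: [0.7, 0.4, -0.6]
grip_width: 0.267
grip_force: 40.0
```

Call:
{"op": "jog_arm", "data": {
  "moves": [0,0,0.023,0,0,0,-0.77,0,0,0.046,0,0,0,-0.77,0,0,0.07,0,0,0,-0.77,0,0,0.093,0,0,0,-0.77,0,0,0.116,0,0,0,-0.77,0,0,0.14,0,0,0,-0.77,0,0,0.14,0,0,0,-0.77,0,0,0.14,0,0,0,-0.77]
}}

```text
time: 22.5
position: [0.4744, 0.3184, 0.1276]
tool_rot: [-3.132, -0.246, -0.001]
ft_force: [0.1, -0.2, -1.5]
grip_width: 0.268
grip_force: 40.0
```

```bash
python3 - <<'E'
from plan import *
st(); b=snap('side','s6.png'); s=ctrl.get_state(); p=s['position']; Rm=R.from_rotvec(s['tool_rot']).as_matrix()
g=(255*(b['pixels'][:,:,::-1]/255.)**0.5).astype(np.uint8); o=p+Rm@[.003,0,.0357]; u,v=np.int32(proj(b,o)); K=10; x0,y0=u-20,v-15
G0=cv2.resize(g[y0:y0+50,x0:x0+40],None,fx=K,fy=K,interpolation=cv2.INTER_CUBIC); G=G0.copy()
def pl(q,c): cv2.polylines(G,[np.int32([(proj(b,w)+.5-[x0,y0])*K for w in q])],True,c,1)
for hx,hy,z in [(.02,.022,0),(.0045,.008,.018)]: pl([o+Rm@[sx*hx,sy*hy,z] for sx,sy in [(1,1),(1,-1),(-1,-1),(-1,1)]],(0,0,255))
for yc in (-.023,.023): pl([[*F(x,yc+e),.066] for x,e in [(-.087,-.0075),(.095,-.0075),(.095,.0075),(-.087,.0075)]],(0,255,0))
pl([[*F(x,y),.066] for x,y in [(-.095,-.052),(.095,-.052),(.095,.052),(-.095,.052)]],(0,255,0))
cv2.imwrite('pics/c7.png',np.hstack([G0,G]))
E
```

```text
t 22.5 pos [0.4744 0.3184 0.1276] yaw -81.0 tilt [0.02 0.01] F [ 0.1 -0.2 -1.5] w mm 23.3 gf 40.0 cmd [  0.4745   0.3186   0.1279 -81.01    -0.77  ]
```

View pics/c7.png

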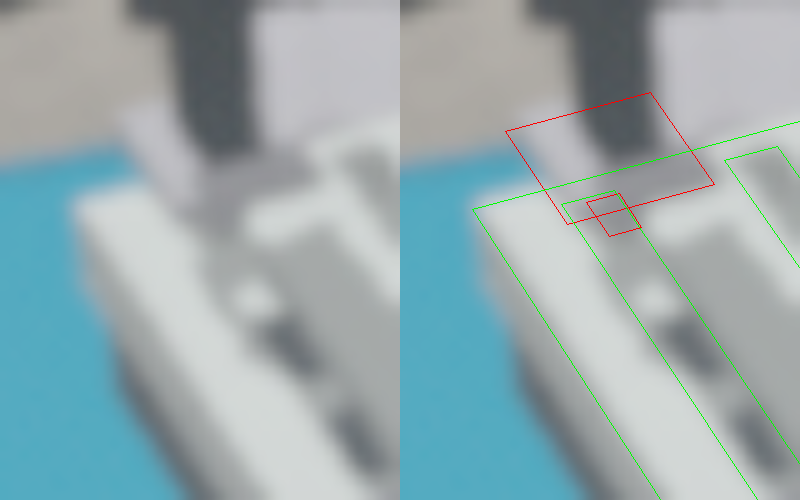

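The fixture model overlays the slot and the tongue is centred on it to within a millimetre or two. I'll lower it carefully and watch the force.

Call:
{"op": "jog_arm", "data": {
  "moves": [0,0,0.014,0,0,0,-0.77,0,0,0.028,0,0,0,-0.77,0,0,0.042,0,0,0,-0.77,0,0,0.056,0,0,0,-0.77,0,0,0.068,0,0,0,-0.77,0,0,0.078,0,0,0,-0.77,0,0,0.078,0,0,0,-0.77,0,0,0.078,0,0,0,-0.77]
}}

```text
time: 23.55
position: [0.4744, 0.3183, 0.1042]
tool_rot: [-3.132, -0.246, -0.0]
ft_force: [-0.6, 0.4, -1.8]
grip_width: 0.272
grip_force: 40.0
```

In, with no contact. Now I'll push along +x, which is tool +y.

Call:
{"op": "jog_arm", "data": {
  "moves": [0,0.04,0.005,0,0,0,-0.77,0,0.08,0.005,0,0,0,-0.77,0,0.12,0.005,0,0,0,-0.77,0,0.16,0.005,0,0,0,-0.77,0,0.2,0.005,0,0,0,-0.77,0,0.24,0.005,0,0,0,-0.77,0,0.28,0.005,0,0,0,-0.77,0,0.32,0.005,0,0,0,-0.77]
}}

```text
time: 24.55
position: [0.4894, 0.2227, 0.1026]
tool_rot: [-3.132, -0.246, -0.0]
ft_force: [0.3, -0.1, -1.1]
grip_width: 0.272
grip_force: 40.0
```

Call:
{"op": "jog_arm", "data": {
  "moves": [0,0.03,0,0,0,0,-0.77,0,0.06,0,0,0,0,-0.77,0,0.09,0,0,0,0,-0.77,0,0.12,0,0,0,0,-0.77,0,0.15,0,0,0,0,-0.77,0,0.18,0,0,0,0,-0.77,0,0.21,0,0,0,0,-0.77,0,0.24,0,0,0,0,-0.77]
}}

```text
time: 25.55
position: [0.5006, 0.1516, 0.1026]
tool_rot: [3.132, 0.246, 0.0]
ft_force: [0.4, -0.5, -1.2]
grip_width: 0.27
grip_force: 40.0
```

```bash
python3 - <<'E'
from plan import *
c=cmd(); R0=T(c[3]); p=np.array(c[:3])+R0@np.array([0,.56,.083])*.3
json.dump([*p,c[3],-.77],open('cmd.json','w')); st()
a=np.array([p[0]-.5107,p[1]-.2565]); print('fix x',a@[np.cos(_a),np.sin(_a)],'y',a@[-np.sin(_a),np.cos(_a)])
plan([(p[0],p[1],.135,-81,10,4),(*F(-.067,.020),.135,-81,10,4+8),(*F(-.067,.020),.128,-81,10,4)])
A=snap('top','t7.png'); b=snap('side','s7.png')
def z(I,x0,y0,w,h,W=400,H=300):
    g=(255*(I['pixels'][:,:,::-1]/255.)**0.6).astype(np.uint8)
    return cv2.resize(g[y0:y0+h,x0:x0+w],(W,H),interpolation=cv2.INTER_CUBIC)
cv2.imwrite('pics/c8.png',np.hstack([z(A,180,220,120,90),z(b,230,150,120,90)]))
E
```

```text
t 25.55 pos [0.5006 0.1516 0.1026] yaw -81.0 tilt [0. 0.] F [ 0.4 -0.5 -1.2] w mm 23.5 gf 40.0 cmd [  0.5008   0.1527   0.103  -81.01    -0.77  ]Traceback (most recent call last):
  File "<stdin>", line 4, in <module>
NameError: name '_a' is not defined. Did you mean: 'a'?
```

```bash
python3 - <<'E'
from plan import *
st(); p=cmd()
plan([(p[0],p[1],.135,-81,10,4),(*F(.04,.020),.14,-81,10,4),(*F(-.067,.020),.14,-81,10,6),(*F(-.067,.020),.128,-81,10,2)])
plan([(*F(-.067,.020),.1045,-81,10,8)])
E
```

```text
t 25.55 pos [0.5006 0.1516 0.1026] yaw -81.0 tilt [0. 0.] F [ 0.4 -0.5 -1.2] w mm 23.5 gf 40.0 cmd [  0.5008   0.1527   0.103  -81.01    -0.77  ]
[0,0,-0.027,0,0,0,-0.77,0,0,-0.053,0,0,0,-0.77,0,0,-0.08,0,0,0,-0.77,0,0,-0.107,0,0,0,-0.77,0.038,-0.051,-0.111,0,0,0,-0.77,0.077,-0.102,-0.115,0,0,0,-0.77,0.115,-0.152,-0.119,0,0,0,-0.77,0.153,-0.203,-0.123,0,0,0,-0.77]
[0,-0.06,0,0,0,0,-0.77,0,-0.119,0,0,0,0,-0.77,0,-0.179,0,0,0,0,-0.77,0,-0.238,0,0,0,0,-0.77,0,-0.298,0,0,0,0,-0.77,0,-0.357,0,0,0,0,-0.77,0,-0.357,0.02,0,0,0,-0.77,0,-0.357,0.04,0,0,0,-0.77]
[0,0,0.01,0,0,0,-0.77,0,0,0.019,0,0,0,-0.77,0,0,0.029,0,0,0,-0.77,0,0,0.039,0,0,0,-0.77,0,0,0.049,0,0,0,-0.77,0,0,0.058,0,0,0,-0.77,0,0,0.068,0,0,0,-0.77,0,0,0.078,0,0,0,-0.77]
```

Call:
{"op": "jog_arm", "data": {
  "moves": [0,0,-0.027,0,0,0,-0.77,0,0,-0.053,0,0,0,-0.77,0,0,-0.08,0,0,0,-0.77,0,0,-0.107,0,0,0,-0.77,0.038,-0.051,-0.111,0,0,0,-0.77,0.077,-0.102,-0.115,0,0,0,-0.77,0.115,-0.152,-0.119,0,0,0,-0.77,0.153,-0.203,-0.123,0,0,0,-0.77]
}}

```text
time: 26.55
position: [0.5368, 0.2207, 0.1397]
tool_rot: [-3.132, -0.247, -0.0]
ft_force: [0.9, 0.5, -1.7]
grip_width: 0.266
grip_force: 40.0
```

Call:
{"op": "jog_arm", "data": {
  "moves": [0,-0.06,0,0,0,0,-0.77,0,-0.119,0,0,0,0,-0.77,0,-0.179,0,0,0,0,-0.77,0,-0.238,0,0,0,0,-0.77,0,-0.298,0,0,0,0,-0.77,0,-0.357,0,0,0,0,-0.77,0,-0.357,0.02,0,0,0,-0.77,0,-0.357,0.04,0,0,0,-0.77]
}}

```text
time: 27.55
position: [0.5197, 0.3245, 0.1269]
tool_rot: [3.131, 0.245, -0.0]
ft_force: [-0.3, -0.6, -1.6]
grip_width: 0.27
grip_force: 40.0
```

Call:
{"op": "jog_arm", "data": {
  "moves": [0,0,0.01,0,0,0,-0.77,0,0,0.019,0,0,0,-0.77,0,0,0.029,0,0,0,-0.77,0,0,0.039,0,0,0,-0.77,0,0,0.049,0,0,0,-0.77,0,0,0.058,0,0,0,-0.77,0,0,0.068,0,0,0,-0.77,0,0,0.078,0,0,0,-0.77]
}}

```text
time: 28.55
position: [0.5196, 0.3255, 0.1039]
tool_rot: [-3.132, -0.247, -0.0]
ft_force: [0.4, -0.3, -1.5]
grip_width: 0.273
grip_force: 40.0
```

```bash
python3 - <<'E'
from plan import *
a=load('t3')['pixels'].astype(int); I=snap('top','t8.png'); b=I['pixels'].astype(int)
print(proj(I,[.529,.14,.02]))
m=np.abs(a-b).sum(2)>60
for y in range(226,305,4): print(y,''.join('#' if m[y:y+4,x:x+2].mean()>.3 else '.' for x in range(225,285,2)), ''.join('B' if (b[y+2,x,2]-b[y+2,x,0])>40 else 'o' for x in range(225,285,2)))
E
```

```text
[246.21822767 259.35046067]
226 #####......................... BBBBBBBBBBBBBBBBBBBBBBBBBBBBBB
230 ##............................ BBBBBBBBBBBBoooooooBBBBBBBBBBB
234 .............................. oooooooooooooooooooBBBBBBBBBBB
238 .............................# oooooooooooooooooooBBBBBBBBBBB
242 ..................#.....###### ooooooooooooooooooooBBBBBBBBBB
246 ..................#.....###### ooooooooooooooooooooBBBBBBBBBB
250 ##.#..............##.....##### ooooooooooooooooooooBBBBBBBBBB
254 #####......................... oooooooooooooooooooooBBBBBBBBB
258 #####......................... oooooooooooooooooooooBBBBBBBBB
262 #####.......#####............. oooooooooooooooooooooBBBBBBBBB
266 ......###########............. ooooooooooooooooooooooBBBBBBBB
270 ......###########............. ooooooooooooooooooooooBBBBBBBB
274 .........#.................... ooooooooooooooooooooooBBBBBBBB
278 .............................. ooooooooooooooooooooooBBBBBBBB
282 .............................. BBBBooooooooooooooooBBBBBBBBBB
286 .............................. BBBBooBBBBBBoooBBBBBBBBBBBBBBB
290 .............................. BBBBBBBBBBBBoooBBBBBBBBBBBBBBB
294 .............................. BBBBBBBBBBBBoooBBBBBBBBBBBBBBB
298 .............................. BBBBBBBBBBBBBoBBBBBBBBBBBBBBBB
302 .............................. BBBBBBBBBBBBBBBBBBBBBBBBBBBBBB
```

The tray hasn't moved and the nuts are in it. Pushing the second slot.

Call:
{"op": "jog_arm", "data": {
  "moves": [0,0.04,0.003,0,0,0,-0.77,0,0.08,0.003,0,0,0,-0.77,0,0.12,0.003,0,0,0,-0.77,0,0.16,0.003,0,0,0,-0.77,0,0.2,0.003,0,0,0,-0.77,0,0.24,0.003,0,0,0,-0.77,0,0.28,0.003,0,0,0,-0.77,0,0.32,0.003,0,0,0,-0.77]
}}

```text
time: 29.6
position: [0.5347, 0.2299, 0.1032]
tool_rot: [-3.132, -0.246, -0.0]
ft_force: [0.1, -0.2, -0.3]
grip_width: 0.272
grip_force: 40.0
```

Call:
{"op": "jog_arm", "data": {
  "moves": [0,0.03,0,0,0,0,-0.77,0,0.06,0,0,0,0,-0.77,0,0.09,0,0,0,0,-0.77,0,0.12,0,0,0,0,-0.77,0,0.15,0,0,0,0,-0.77,0,0.18,0,0,0,0,-0.77,0,0.21,0,0,0,0,-0.77,0,0.24,0,0,0,0,-0.77]
}}

```text
time: 30.6
position: [0.5459, 0.1588, 0.1031]
tool_rot: [3.132, 0.246, 0.0]
ft_force: [0.0, -0.1, -2.2]
grip_width: 0.275
grip_force: 40.0
```

```bash
python3 - <<'E'
from plan import *
c=cmd(); p=np.array(c[:3])+T(c[3])@np.array([0,.56,.003])*.3
json.dump([*p,c[3],-.77],open('cmd.json','w')); st()
plan([(p[0],p[1],.145,-81,10,8),(.62,.09,.19,-81,10,8)])
E
```

```text
t 30.6 pos [0.5459 0.1588 0.1031] yaw -81.0 tilt [ 0. -0.] F [ 0.  -0.1 -2.2] w mm 23.9 gf 40.0 cmd [  0.5461   0.1599   0.1036 -81.01    -0.77  ]
[0,0,-0.017,0,0,0,-0.77,0,0,-0.034,0,0,0,-0.77,0,0,-0.052,0,0,0,-0.77,0,0,-0.069,0,0,0,-0.77,0,0,-0.086,0,0,0,-0.77,0,0,-0.104,0,0,0,-0.77,0,0,-0.121,0,0,0,-0.77,0,0,-0.138,0,0,0,-0.77]
[0.026,0.034,-0.019,0,0,0,-0.77,0.052,0.067,-0.038,0,0,0,-0.77,0.078,0.101,-0.056,0,0,0,-0.77,0.103,0.134,-0.075,0,0,0,-0.77,0.129,0.168,-0.094,0,0,0,-0.77,0.155,0.201,-0.113,0,0,0,-0.77,0.181,0.235,-0.131,0,0,0,-0.77,0.207,0.268,-0.15,0,0,0,-0.77]
```

Call:
{"op": "jog_arm", "data": {
  "moves": [0,0,-0.017,0,0,0,-0.77,0,0,-0.034,0,0,0,-0.77,0,0,-0.052,0,0,0,-0.77,0,0,-0.069,0,0,0,-0.77,0,0,-0.086,0,0,0,-0.77,0,0,-0.104,0,0,0,-0.77,0,0,-0.121,0,0,0,-0.77,0,0,-0.138,0,0,0,-0.77]
}}

```text
time: 31.6
position: [0.5458, 0.1595, 0.1449]
tool_rot: [-3.132, -0.246, -0.0]
ft_force: [0.9, -0.4, -1.5]
grip_width: 0.272
grip_force: 40.0
```

Call:
{"op": "jog_arm", "data": {
  "moves": [0.026,0.034,-0.019,0,0,0,-0.77,0.052,0.067,-0.038,0,0,0,-0.77,0.078,0.101,-0.056,0,0,0,-0.77,0.103,0.134,-0.075,0,0,0,-0.77,0.129,0.168,-0.094,0,0,0,-0.77,0.155,0.201,-0.113,0,0,0,-0.77,0.181,0.235,-0.131,0,0,0,-0.77,0.207,0.268,-0.15,0,0,0,-0.77]
}}

```text
time: 32.6
position: [0.6204, 0.0892, 0.1899]
tool_rot: [-3.132, -0.246, -0.0]
ft_force: [-0.2, -0.2, -1.3]
grip_width: 0.269
grip_force: 40.0
```

```bash
python3 - <<'E'
from plan import *
st()
t3=load('t3'); s3=load('s3')
print('pocket',unproj(t3,294.5,186.7,.03), unproj(s3,345+608/6.67-60,210+(478-300)/6.67,.03))
plan([(.698,.0286,.19,-101.4,10,8),(.698,.0286,.085,-101.4,10,8)])
E
```

```text
t 32.6 pos [0.6204 0.0892 0.1899] yaw -81.0 tilt [0. 0.] F [-0.2 -0.2 -1.3] w mm 23.4 gf 40.0 cmd [  0.62     0.0902   0.19   -81.01    -0.77  ]
pocket [0.70411918 0.02860902 0.03      ] [0.70469684 0.02893767 0.03      ]
[0.028,0.03,0,0,0,0.042,-0.77,0.056,0.061,0,0,0,0.085,-0.77,0.084,0.091,0,0,0,0.127,-0.77,0.112,0.122,0,0,0,0.17,-0.77,0.14,0.152,0,0,0,0.212,-0.77,0.169,0.182,0,0,0,0.255,-0.77,0.197,0.213,0,0,0,0.297,-0.77,0.225,0.243,0,0,0,0.34,-0.77]
[0,0,0.044,0,0,0,-0.77,0,0,0.088,0,0,0,-0.77,0,0,0.131,0,0,0,-0.77,0,0,0.175,0,0,0,-0.77,0,0,0.219,0,0,0,-0.77,0,0,0.262,0,0,0,-0.77,0,0,0.306,0,0,0,-0.77,0,0,0.35,0,0,0,-0.77]
```

```bash
python3 - <<'E'
from plan import *
json.dump([.62,.0902,.19,-81.01,-.77],open('cmd.json','w'))
plan([(.7014,.0294,.19,-101.4,10,8),(.7014,.0294,.085,-101.4,10,8),(.7014,.0294,.067,-101.4,10,8)])
E
```

```text
[0.03,0.03,0,0,0,0.042,-0.77,0.059,0.061,0,0,0,0.085,-0.77,0.089,0.091,0,0,0,0.127,-0.77,0.118,0.121,0,0,0,0.17,-0.77,0.148,0.152,0,0,0,0.212,-0.77,0.177,0.182,0,0,0,0.255,-0.77,0.207,0.212,0,0,0,0.297,-0.77,0.236,0.243,0,0,0,0.34,-0.77]
[0,-0.001,0.044,0,0,0,-0.77,0,-0.001,0.088,0,0,0,-0.77,0,-0.001,0.131,0,0,0,-0.77,0,-0.001,0.175,0,0,0,-0.77,0,-0.001,0.219,0,0,0,-0.77,0,-0.001,0.262,0,0,0,-0.77,0,-0.001,0.306,0,0,0,-0.77,0,-0.001,0.35,0,0,0,-0.77]
[0,0,0.008,0,0,0,-0.77,0,0,0.015,0,0,0,-0.77,0,0,0.023,0,0,0,-0.77,0,0,0.03,0,0,0,-0.77,0,0,0.037,0,0,0,-0.77,0,0,0.045,0,0,0,-0.77,0,0,0.053,0,0,0,-0.77,0,0,0.06,0,0,0,-0.77]
```

Call:
{"op": "jog_arm", "data": {
  "moves": [0.03,0.03,0,0,0,0.042,-0.77,0.059,0.061,0,0,0,0.085,-0.77,0.089,0.091,0,0,0,0.127,-0.77,0.118,0.121,0,0,0,0.17,-0.77,0.148,0.152,0,0,0,0.212,-0.77,0.177,0.182,0,0,0,0.255,-0.77,0.207,0.212,0,0,0,0.297,-0.77,0.236,0.243,0,0,0,0.34,-0.77]
}}

```text
time: 33.6
position: [0.7018, 0.0285, 0.1895]
tool_rot: [-3.126, 0.316, -0.0]
ft_force: [-0.0, 0.4, -1.2]
grip_width: 0.273
grip_force: 40.0
```

Call:
{"op": "jog_arm", "data": {
  "moves": [0,-0.001,0.044,0,0,0,-0.77,0,-0.001,0.088,0,0,0,-0.77,0,-0.001,0.131,0,0,0,-0.77,0,-0.001,0.175,0,0,0,-0.77,0,-0.001,0.219,0,0,0,-0.77,0,-0.001,0.262,0,0,0,-0.77,0,-0.001,0.306,0,0,0,-0.77,0,-0.001,0.35,0,0,0,-0.77]
}}

```text
time: 34.6
position: [0.7012, 0.0292, 0.0837]
tool_rot: [-3.126, 0.312, -0.0]
ft_force: [0.1, -0.0, -1.0]
grip_width: 0.27
grip_force: 40.0
```

Call:
{"op": "jog_arm", "data": {
  "moves": [0,0,0.008,0,0,0,-0.77,0,0,0.015,0,0,0,-0.77,0,0,0.023,0,0,0,-0.77,0,0,0.03,0,0,0,-0.77,0,0,0.037,0,0,0,-0.77,0,0,0.045,0,0,0,-0.77,0,0,0.053,0,0,0,-0.77,0,0,0.06,0,0,0,-0.77]
}}

```text
time: 35.6
position: [0.7011, 0.0292, 0.0664]
tool_rot: [-3.126, 0.312, 0.0]
ft_force: [-0.0, -0.6, -2.4]
grip_width: 0.271
grip_force: 40.0
```

```bash
python3 - <<'E'
from plan import *
st()
a=load('t3')['pixels'].astype(int); I=snap('top','t9.png'); b=I['pixels'].astype(int)
# brightness strips along both slots
for yc in (.023,-.023):
    for nm,J in (('t0',load('top0')),('now',I)):
        print(yc,nm,[int(J['pixels'][int(round(v)),int(round(u))].mean()) for u,v in [proj(J,[*F(x,yc),.058]) for x in np.arange(-.085,.1,.01)]])
E
```

```text
t 35.6 pos [0.7011 0.0292 0.0664] yaw -101.4 tilt [-0.  0.] F [-0.  -0.6 -2.4] w mm 23.6 gf 40.0 cmd [ 7.0140e-01  2.9600e-02  6.7000e-02 -1.0141e+02 -7.7000e-01]
0.023 t0 [124, 134, 188, 194, 204, 135, 115, 139, 204, 207, 204, 202, 206, 207, 202, 197, 207, 198, 160]
0.023 now [135, 146, 205, 211, 218, 218, 215, 215, 218, 219, 220, 217, 220, 83, 87, 87, 89, 89, 90]
-0.023 t0 [119, 133, 184, 200, 135, 84, 73, 179, 195, 92, 70, 135, 138, 166, 75, 188, 195, 202, 143]
-0.023 now [129, 144, 201, 217, 207, 216, 209, 208, 210, 211, 111, 86, 88, 90, 90, 90, 90, 89, 85]
```

```bash
python3 - <<'E'
from plan import *
p=cmd()
plan([(p[0],p[1],.0663,-101.4,60,4),(p[0],p[1],.16,-101.4,60,4)])
for f in ('top0','t3','t9','side0','s6'):
    I=load(f); h=cv2.cvtColor(I['pixels'],cv2.COLOR_RGB2HSV)
    m=((h[...,1]<110)).astype(np.uint8)
    n,l,s,c=cv2.connectedComponentsWithStats(m)
    for i in range(1,n):
        if 8<s[i,4]<160:
            w=unproj(I,*c[i],.008)
            if .25<w[0]<.9 and abs(w[1])<.55: print(f,s[i].tolist(),c[i].round(1),w.round(4))
E
```

```text
[0,0,0.001,0,0,0,0.38,0,0,0.001,0,0,0,0.38,0,0,0.002,0,0,0,0.38,0,0,0.002,0,0,0,0.38,0,0,-0.076,0,0,0,0.38,0,0,-0.154,0,0,0,0.38,0,0,-0.232,0,0,0,0.38,0,0,-0.31,0,0,0,0.38]
top0 [186, 180, 30, 13, 130] [200.4 185.9] [0.7105 0.2569 0.008 ]
top0 [440, 308, 10, 10, 80] [444.4 312.3] [ 0.4098 -0.3239  0.008 ]
top0 [209, 319, 10, 11, 88] [213.5 324. ] [0.3785 0.2128 0.008 ]
t3 [186, 180, 30, 13, 130] [200.5 186. ] [0.7104 0.2568 0.008 ]
t3 [440, 308, 11, 10, 79] [444.6 312.3] [ 0.4098 -0.3243  0.008 ]
t3 [209, 319, 11, 11, 87] [213.7 324. ] [0.3786 0.2124 0.008 ]
t9 [186, 180, 30, 13, 130] [200.4 185.9] [0.7105 0.2569 0.008 ]
t9 [440, 308, 10, 10, 80] [444.6 312.3] [ 0.4098 -0.3241  0.008 ]
side0 [345, 177, 4, 14, 51] [346.5 183.6] [0.7127 0.2668 0.008 ]
side0 [223, 216, 9, 8, 52] [227.  219.8] [0.3784 0.2118 0.008 ]
side0 [290, 395, 12, 11, 89] [295.6 399.9] [ 0.4088 -0.3257  0.008 ]
s6 [345, 177, 4, 14, 51] [346.5 183.6] [0.7127 0.2668 0.008 ]
s6 [223, 216, 9, 8, 51] [226.9 219.8] [0.3782 0.2118 0.008 ]
s6 [290, 394, 12, 12, 94] [295.6 399.7] [ 0.4087 -0.3254  0.008 ]
```

Call:
{"op": "jog_arm", "data": {
  "moves": [0,0,0.001,0,0,0,0.38,0,0,0.001,0,0,0,0.38,0,0,0.002,0,0,0,0.38,0,0,0.002,0,0,0,0.38,0,0,-0.076,0,0,0,0.38,0,0,-0.154,0,0,0,0.38,0,0,-0.232,0,0,0,0.38,0,0,-0.31,0,0,0,0.38]
}}

```text
time: 36.65
position: [0.7016, 0.0291, 0.1624]
tool_rot: [-3.125, 0.312, -0.003]
ft_force: [0.5, 0.3, 0.5]
grip_width: 0.69
grip_force: 0.0
```

```bash
python3 - <<'E'
from plan import *
st()
I=snap('top','t10.png'); S=snap('side','s10.png')
def ang(J,c):
    x,y=int(c[0])-12,int(c[1])-12; K=8
    sub=cv2.resize(cv2.cvtColor(J['pixels'],cv2.COLOR_RGB2HSV)[y:y+25,x:x+25,1],None,fx=K,fy=K,interpolation=cv2.INTER_CUBIC)
    cs,_=cv2.findContours((sub<110).astype(np.uint8),cv2.RETR_EXTERNAL,cv2.CHAIN_APPROX_NONE)
    k=max(cs,key=cv2.contourArea); w=np.array([unproj(J,x+p[0][0]/K-.44,y+p[0][1]/K-.44,.007)[:2]*1000 for p in k],np.float32)
    return cv2.minAreaRect(w)
for c in ((444.6,312.3),(213.6,324)): print('top',ang(load('t3'),c))
for c in ((295.6,399.8),(227,219.8)): print('side',ang(load('side0'),c))
# driver/tray/etc. change vs start; tray check
a=load('t3')['pixels'].astype(int); b=I['pixels'].astype(int)
m=np.abs(a-b).sum(2)>60
for y in range(226,305,4): print(y,''.join('#' if m[y:y+4,x:x+2].mean()>.3 else '.' for x in range(225,285,2)), ''.join('B' if (b[y+2,x,2]-b[y+2,x,0])>40 else 'o' for x in range(225,285,2)))
E
```

```text
t 36.65 pos [0.7016 0.0291 0.1624] yaw -101.4 tilt [0.11 0.02] F [0.5 0.3 0.5] w mm 60.1 gf 0.0 cmd [ 7.0140e-01  2.9600e-02  1.6000e-01 -1.0141e+02  3.8000e-01]
top ((409.990478515625, -324.5904846191406), (20.382253646850586, 22.964435577392578), 14.466075897216797)
top ((378.7044982910156, 212.6126708984375), (22.120738983154297, 21.728790283203125), 21.323862075805664)
side ((408.8799133300781, -324.9388732910156), (18.637126922607422, 20.694238662719727), 16.675317764282227)
side ((378.49029541015625, 213.1991424560547), (22.11247444152832, 26.252470016479492), 21.439069747924805)
226 ############################## ooooooooooooooooooooooooooooBB
230 ############################## oooooooooooooooooooooooooooBBB
234 ####........################## oooooooooooooooooooooooooooBBB
238 ############################## ooooooooooooooooooooooooooBBBB
242 ############################## oooooooooooooooooooooooooBBBBB
246 ############################## oooooooooooooooooooooooooBBBBB
250 ########################.##### ooooooooooooooooooooooooBBBBBB
254 ########################...... ooooooooooooooooooooooooBBBBBB
258 #######################....... oooooooooooooooooooooooBBBBBBB
262 #######################....... oooooooooooooooooooooooBBBBBBB
266 ######################........ ooooooooooooooooooooooBBBBBBBB
270 ######################........ ooooooooooooooooooooooBBBBBBBB
274 #####################......... ooooooooooooooooooooooBBBBBBBB
278 #####################......... ooooooooooooooooooooooBBBBBBBB
282 ####################.......... ooooooooooooooooooooBBBBBBBBBB
286 ###################........... oooooooooooooooooooBBBBBBBBBBB
290 ############...###............ oooooooooooooooooooBBBBBBBBBBB
294 ############...###............ ooooooooooooooooooBBBBBBBBBBBB
298 #############.####............ oooooooooooooooooBBBBBBBBBBBBB
302 #################............. oooooooooooooooooBBBBBBBBBBBBB
```

```bash
python3 - <<'E'
from plan import *
plan([(.48,.09,.17,-85,45,8),(.3786,.2128,.06,-69,45,8),(.3786,.2128,.003,-69,45,8),(.3786,.2128,.003,-69,10,8)])
E
```

```text
[-0.095,-0.006,-0.004,0,0,-0.034,0.03,-0.191,-0.013,-0.008,0,0,-0.068,0.03,-0.286,-0.019,-0.013,0,0,-0.103,0.03,-0.382,-0.026,-0.017,0,0,-0.137,0.03,-0.477,-0.032,-0.021,0,0,-0.171,0.03,-0.572,-0.039,-0.025,0,0,-0.205,0.03,-0.668,-0.045,-0.029,0,0,-0.239,0.03,-0.763,-0.052,-0.033,0,0,-0.274,0.03]
[-0.038,-0.054,0.045,0,0,-0.033,0.03,-0.076,-0.109,0.091,0,0,-0.066,0.03,-0.113,-0.164,0.137,0,0,-0.1,0.03,-0.151,-0.218,0.183,0,0,-0.133,0.03,-0.188,-0.273,0.229,0,0,-0.166,0.03,-0.226,-0.328,0.275,0,0,-0.2,0.03,-0.264,-0.382,0.32,0,0,-0.233,0.03,-0.301,-0.437,0.366,0,0,-0.266,0.03]
[0,0,0.024,0,0,0,0.03,0,0,0.048,0,0,0,0.03,0,0,0.072,0,0,0,0.03,0,0,0.095,0,0,0,0.03,0,0,0.119,0,0,0,0.03,0,0,0.143,0,0,0,0.03,0,0,0.167,0,0,0,0.03,0,0,0.19,0,0,0,0.03]
[0,0,0,0,0,0,-0.77,0,0,0,0,0,0,-0.77,0,0,0,0,0,0,-0.77,0,0,0,0,0,0,-0.77,0,0,0,0,0,0,-0.77,0,0,0,0,0,0,-0.77,0,0,0,0,0,0,-0.77,0,0,0,0,0,0,-0.77]
```

Call:
{"op": "jog_arm", "data": {
  "moves": [-0.095,-0.006,-0.004,0,0,-0.034,0.03,-0.191,-0.013,-0.008,0,0,-0.068,0.03,-0.286,-0.019,-0.013,0,0,-0.103,0.03,-0.382,-0.026,-0.017,0,0,-0.137,0.03,-0.477,-0.032,-0.021,0,0,-0.171,0.03,-0.572,-0.039,-0.025,0,0,-0.205,0.03,-0.668,-0.045,-0.029,0,0,-0.239,0.03,-0.763,-0.052,-0.033,0,0,-0.274,0.03]
}}

```text
time: 37.75
position: [0.4787, 0.0897, 0.1692]
tool_rot: [3.138, 0.14, -0.001]
ft_force: [-0.1, 0.4, 0.0]
grip_width: 0.515
grip_force: 0.0
```

Call:
{"op": "jog_arm", "data": {
  "moves": [-0.038,-0.054,0.045,0,0,-0.033,0.03,-0.076,-0.109,0.091,0,0,-0.066,0.03,-0.113,-0.164,0.137,0,0,-0.1,0.03,-0.151,-0.218,0.183,0,0,-0.133,0.03,-0.188,-0.273,0.229,0,0,-0.166,0.03,-0.226,-0.328,0.275,0,0,-0.2,0.03,-0.264,-0.382,0.32,0,0,-0.233,0.03,-0.301,-0.437,0.366,0,0,-0.266,0.03]
}}

```text
time: 38.75
position: [0.3776, 0.2135, 0.0588]
tool_rot: [-3.088, -0.576, -0.0]
ft_force: [-0.3, 0.1, 0.8]
grip_width: 0.516
grip_force: 0.0
```

Call:
{"op": "jog_arm", "data": {
  "moves": [0,0,0.024,0,0,0,0.03,0,0,0.048,0,0,0,0.03,0,0,0.072,0,0,0,0.03,0,0,0.095,0,0,0,0.03,0,0,0.119,0,0,0,0.03,0,0,0.143,0,0,0,0.03,0,0,0.167,0,0,0,0.03,0,0,0.19,0,0,0,0.03]
}}

```text
time: 39.75
position: [0.3784, 0.2124, 0.0022]
tool_rot: [3.089, 0.572, 0.0]
ft_force: [-0.1, 0.3, -0.1]
grip_width: 0.517
grip_force: 0.0
```

Call:
{"op": "jog_arm", "data": {
  "moves": [0,0,0,0,0,0,-0.77,0,0,0,0,0,0,-0.77,0,0,0,0,0,0,-0.77,0,0,0,0,0,0,-0.77,0,0,0,0,0,0,-0.77,0,0,0,0,0,0,-0.77,0,0,0,0,0,0,-0.77,0,0,0,0,0,0,-0.77],
  "newtons": 30
}}

```text
time: 40.75
position: [0.3786, 0.2126, 0.0029]
tool_rot: [-3.089, -0.572, -0.001]
ft_force: [0.1, 0.3, 3.4]
grip_width: 0.233
grip_force: 30.0
```

```bash
python3 - <<'E'
from plan import *
st(); print(F(.140,0),F(.140,.03))
plan([(.3786,.2128,.09,-69,10,5),(*F(.13,-.085),.10,-75,10,6),(*F(.140,0),.06,-81,10,5)])
plan([(*F(.140,0),.034,-81,10,4),(*F(.140,0),.034,-81,45,4)])
E
```

```text
t 40.75 pos [0.3786 0.2126 0.0029] yaw -69.0 tilt [0.02 0.03] F [0.1 0.3 3.4] w mm 20.3 gf 30.0 cmd [ 3.786e-01  2.128e-01  3.100e-03 -6.901e+01 -7.700e-01]
(np.float64(0.5326008251056323), np.float64(0.1182236323166807)) (np.float64(0.5622314753234865), np.float64(0.12291666626788764))
[0,0,-0.058,0,0,0,-0.77,0,0,-0.116,0,0,0,-0.77,0,0,-0.174,0,0,0,-0.77,0,0,-0.232,0,0,0,-0.77,0,0,-0.29,0,0,0,-0.77,0.016,0.064,-0.295,0,0,0.016,-0.77,0.032,0.129,-0.301,0,0,0.033,-0.77,0.048,0.193,-0.306,0,0,0.05,-0.77]
[0.019,0.064,-0.006,0,0,0.016,-0.77,0.039,0.127,-0.011,0,0,0.033,-0.77,0.058,0.191,-0.017,0,0,0.05,-0.77,0.113,0.206,0.01,0,0,0.07,-0.77,0.168,0.222,0.036,0,0,0.09,-0.77,0.223,0.237,0.063,0,0,0.11,-0.77,0.278,0.253,0.09,0,0,0.13,-0.77,0.333,0.268,0.116,0,0,0.15,-0.77]
[0,0,0.022,0,0,0,-0.77,0,0,0.044,0,0,0,-0.77,0,0,0.065,0,0,0,-0.77,0,0,0.087,0,0,0,-0.77,0,0,0.087,0,0,0,0.03,0,0,0.087,0,0,0,0.03,0,0,0.087,0,0,0,0.03,0,0,0.087,0,0,0,0.03]
```

Call:
{"op": "jog_arm", "data": {
  "moves": [0,0,-0.058,0,0,0,-0.77,0,0,-0.116,0,0,0,-0.77,0,0,-0.174,0,0,0,-0.77,0,0,-0.232,0,0,0,-0.77,0,0,-0.29,0,0,0,-0.77,0.016,0.064,-0.295,0,0,0.016,-0.77,0.032,0.129,-0.301,0,0,0.033,-0.77,0.048,0.193,-0.306,0,0,0.05,-0.77]
}}

```text
time: 41.75
position: [0.4132, 0.1613, 0.0939]
tool_rot: [3.103, 0.487, -0.001]
ft_force: [-0.4, 0.3, -0.1]
grip_width: 0.229
grip_force: 30.0
```

Call:
{"op": "jog_arm", "data": {
  "moves": [0.019,0.064,-0.006,0,0,0.016,-0.77,0.039,0.127,-0.011,0,0,0.033,-0.77,0.058,0.191,-0.017,0,0,0.05,-0.77,0.113,0.206,0.01,0,0,0.07,-0.77,0.168,0.222,0.036,0,0,0.09,-0.77,0.223,0.237,0.063,0,0,0.11,-0.77,0.278,0.253,0.09,0,0,0.13,-0.77,0.333,0.268,0.116,0,0,0.15,-0.77]
}}

```text
time: 42.75
position: [0.5333, 0.116, 0.0587]
tool_rot: [3.13, 0.243, -0.001]
ft_force: [0.3, 0.1, 0.4]
grip_width: 0.237
grip_force: 30.0
```

```bash
python3 - <<'E'
from plan import *
st()
a=load('s6')['pixels'].astype(int); I=snap('side','s11.png'); b=I['pixels'].astype(int)
print(proj(I,[.378,.213,.01]))
print('loose0 spot sat',cv2.cvtColor(I['pixels'],cv2.COLOR_RGB2HSV)[215:225,223:232,1].mean())
c=[proj(I,[.529+np.cos(np.radians(9))*x-np.sin(np.radians(9))*y,.14+np.sin(np.radians(9))*x+np.cos(np.radians(9))*y,.024]) for x,y in [(.062,-.043),(-.062,-.043),(-.062,.043),(-.092,0)]]
print(np.round(c))
x0,y0=240,165
for y in range(y0,y0+75,3): print(y,''.join('B' if (b[y,x,2]-b[y,x,0])>40 else ('D' if b[y,x].sum()<150 else 'o') for x in range(x0,x0+110,2)),''.join('B' if (a[y,x,2]-a[y,x,0])>40 else ('D' if a[y,x].sum()<150 else 'o') for x in range(x0,x0+110,2)))
E
```

```text
t 42.75 pos [0.5333 0.116  0.0587] yaw -81.1 tilt [-0.02 -0.11] F [0.3 0.1 0.4] w mm 20.6 gf 30.0 cmd [ 5.327e-01  1.183e-01  3.400e-02 -8.101e+01  3.000e-02]
[226.64762486 218.90870509]
loose0 spot sat 204.87777777777777
[[323. 226.]
 [276. 241.]
 [263. 219.]
 [258. 233.]]
165 BBBoooooooooooDoDDDDDDDDDDDDDDDDDDDBBBBBoooooooBBBBBBBB BBBooooooooooooooooooooBBBBBBBBBBBBBBBBBoooooooBBBBBBBB
168 BoooooooooooooDDDDDDDDDDDDDDDDDDDDBBBBBBoooooooBBBBBBBB BoooooooooooooooooooooooBBBBBBBBBBBBBBBBoooooooBBBBBBBB
171 BBoooooooooooooDDDDDDDDDDDDDDDDDDDBBBBBBBBoooBBBBBBBBBB BBoooooooooooooooooooooooBBBBBBBBBBBBBBBBBoooBBBBBBBBBB
174 BBoooooooooooooDDDDDDDDDDDDDDDDDDDDBBBBBBBBBBBBBBBBBBBB BBooooooooooooooooooooooooBBBBBBBBBBBBBBBBBBBBBBBBBBBBB
177 BBBooooooooooooDoooooDDDDDDDDDDDDDDBBBBBBBBBBBBBBBBBBoB BBBooooooooooooooooooooooooBBBBBBBBBBBBBBBBBBBBBBBBBBoB
180 BBBooooooooooooooooooDDDDDDDDDDDDDDBBBBBBBBBBBBBBBBBBoo BBBoooooooooooooooooooooooooBBBBBBBBBBBBBBBBBBBBBBBBBoo
183 BBBoooooooooooooooDDDoDDDDDDDDDDDDDBBBBBBBBBBBBBBBBBBoo BBBooooooooooooooooooooooooooBBBBBBBBBBBBBBBBBBBBBBBBoo
186 BBBBooooo
[... 1374 characters left out ...]
BBBB
222 BBBBBBBBBBBDoooooooDDDooooooDDDDDooooooooBBBBBBBBBBBBBB BBBBBBBBBBBDoooooooooooooooooooooooooooooBBBBBBBBBBBBBB
225 BBBBBBBBDDDDDoooooooDoooooooooooooooooooooBBBBBBBBBBBBB BBBBBBBBDDDDDoooooooooooooooooooooooooooooBBBBBBBBBBBBB
228 BBBBBBBBDDDDDoooooooDDooooooooooooooooooooBBBBBBBBBBBBB BBBBBBBBDDDDDoooooooooooooooooooooooooooooBBBBBBBBBBBBB
231 BBBBBBBBDDDDDoooooooooooooooooooooooooooooBBBBBBBBBBBBB BBBBBBBBDDDDDoooooooooooooooooooooooooooooBBBBBBBBBBBBB
234 BBBBBBBBBDDDDoooooooooooooooooooooooooooBBBBBBBBBBBBBBB BBBBBBBBBDDDDoooooooooooooooooooooooooooBBBBBBBBBBBBBBB
237 BBBBBBBBBDDDDooooooooooooooooooooooBBBBBBBBBBBBBBBBBBBB BBBBBBBBBDDDDooooooooooooooooooooooBBBBBBBBBBBBBBBBBBBB
```

Tray unmoved and the nut held. I'll drop it, then go for the second nut.

Call:
{"op": "jog_arm", "data": {
  "moves": [0,0,0.022,0,0,0,-0.77,0,0,0.044,0,0,0,-0.77,0,0,0.065,0,0,0,-0.77,0,0,0.087,0,0,0,-0.77,0,0,0.087,0,0,0,0.03,0,0,0.087,0,0,0,0.03,0,0,0.087,0,0,0,0.03,0,0,0.087,0,0,0,0.03]
}}

```text
time: 43.8
position: [0.5326, 0.118, 0.0338]
tool_rot: [-3.132, -0.247, -0.001]
ft_force: [0.2, 0.4, -0.2]
grip_width: 0.5
grip_force: 0.0
```

```bash
python3 - <<'E'
from plan import *
st(); p=cmd()
plan([(p[0],p[1],.10,-81,45,3),(.50,-.08,.12,-78,45,5),(.43,-.29,.10,-75,45,8),(.4095,-.3247,.05,-75,45,2),(.4095,-.3247,.003,-75,45,6),(.4095,-.3247,.003,-75,10,8)])
E
```

```text
t 43.8 pos [0.5326 0.118  0.0338] yaw -81.0 tilt [0.03 0.02] F [ 0.2  0.4 -0.2] w mm 43.5 gf 0.0 cmd [ 5.327e-01  1.183e-01  3.400e-02 -8.101e+01  3.000e-02]
[0,0,-0.073,0,0,0,0.03,0,0,-0.147,0,0,0,0.03,0,0,-0.22,0,0,0,0.03,-0.042,0.127,-0.233,0,0,-0.01,0.03,-0.084,0.254,-0.247,0,0,-0.02,0.03,-0.127,0.381,-0.26,0,0,-0.03,0.03,-0.169,0.509,-0.273,0,0,-0.04,0.03,-0.211,0.636,-0.287,0,0,-0.05,0.03]
[-0.047,0.079,0.009,0,0,-0.006,0.03,-0.093,0.159,0.017,0,0,-0.013,0.03,-0.14,0.238,0.025,0,0,-0.019,0.03,-0.187,0.318,0.034,0,0,-0.025,0.03,-0.233,0.397,0.042,0,0,-0.031,0.03,-0.28,0.477,0.05,0,0,-0.038,0.03,-0.327,0.557,0.059,0,0,-0.044,0.03,-0.374,0.636,0.067,0,0,-0.05,0.03]
[-0.047,0.047,0.083,0,0,0,0.03,-0.095,0.094,0.167,0,0,0,0.03,-0.095,0.094,0.193,0,0,0,0.03,-0.095,0.094,0.219,0,0,0,0.03,-0.095,0.094,0.245,0,0,0,0.03,-0.095,0.094,0.271,0,0,0,0.03,-0.095,0.094,0.297,0,0,0,0.03,-0.095,0.094,0.323,0,0,0,0.03]
[0,0,0,0,0,0,-0.77,0,0,0,0,0,0,-0.77,0,0,0,0,0,0,-0.77,0,0,0,0,0,0,-0.77,0,0,0,0,0,0,-0.77,0,0,0,0,0,0,-0.77,0,0,0,0,0,0,-0.77,0,0,0,0,0,0,-0.77]
```

Call:
{"op": "jog_arm", "data": {
  "moves": [0,0,-0.073,0,0,0,0.03,0,0,-0.147,0,0,0,0.03,0,0,-0.22,0,0,0,0.03,-0.042,0.127,-0.233,0,0,-0.01,0.03,-0.084,0.254,-0.247,0,0,-0.02,0.03,-0.127,0.381,-0.26,0,0,-0.03,0.03,-0.169,0.509,-0.273,0,0,-0.04,0.03,-0.211,0.636,-0.287,0,0,-0.05,0.03]
}}

```text
time: 44.8
position: [0.5, -0.082, 0.1212]
tool_rot: [-3.123, -0.328, -0.003]
ft_force: [0.4, -0.2, 0.5]
grip_width: 0.515
grip_force: 0.0
```

Call:
{"op": "jog_arm", "data": {
  "moves": [-0.047,0.079,0.009,0,0,-0.006,0.03,-0.093,0.159,0.017,0,0,-0.013,0.03,-0.14,0.238,0.025,0,0,-0.019,0.03,-0.187,0.318,0.034,0,0,-0.025,0.03,-0.233,0.397,0.042,0,0,-0.031,0.03,-0.28,0.477,0.05,0,0,-0.038,0.03,-0.327,0.557,0.059,0,0,-0.044,0.03,-0.374,0.636,0.067,0,0,-0.05,0.03]
}}

```text
time: 45.8
position: [0.4298, -0.2916, 0.1009]
tool_rot: [3.115, 0.41, 0.003]
ft_force: [0.7, -0.1, 0.5]
grip_width: 0.512
grip_force: 0.0
```

Call:
{"op": "jog_arm", "data": {
  "moves": [-0.047,0.047,0.083,0,0,0,0.03,-0.095,0.094,0.167,0,0,0,0.03,-0.095,0.094,0.193,0,0,0,0.03,-0.095,0.094,0.219,0,0,0,0.03,-0.095,0.094,0.245,0,0,0,0.03,-0.095,0.094,0.271,0,0,0,0.03,-0.095,0.094,0.297,0,0,0,0.03,-0.095,0.094,0.323,0,0,0,0.03]
}}

```text
time: 46.8
position: [0.4096, -0.3248, 0.0022]
tool_rot: [-3.115, -0.41, -0.0]
ft_force: [0.3, -0.1, 1.1]
grip_width: 0.514
grip_force: 0.0
```

Call:
{"op": "jog_arm", "data": {
  "moves": [0,0,0,0,0,0,-0.77,0,0,0,0,0,0,-0.77,0,0,0,0,0,0,-0.77,0,0,0,0,0,0,-0.77,0,0,0,0,0,0,-0.77,0,0,0,0,0,0,-0.77,0,0,0,0,0,0,-0.77,0,0,0,0,0,0,-0.77]
}}

```text
time: 47.8
position: [0.4097, -0.3251, 0.0029]
tool_rot: [3.115, 0.41, 0.001]
ft_force: [0.0, 0.5, 3.5]
grip_width: 0.245
grip_force: 30.0
```

```bash
python3 - <<'E'
from plan import *
st(); p=cmd()
# tray check with arm out of the way
a=load('t8')['pixels'].astype(int); I=snap('top','t12.png'); b=I['pixels'].astype(int)
for y in range(226,305,3): print(y,''.join('B' if (b[y,x,2]-b[y,x,0])>40 else ('D' if b[y,x].sum()<210 else 'o') for x in range(150,285,2)))
d=np.abs(load('top0')['pixels'].astype(int)-b).sum(2)>90
n,l,s,c=cv2.connectedComponentsWithStats(d.astype(np.uint8))
print([s[i].tolist() for i in range(1,n) if s[i,4]>25])
plan([(p[0],p[1],.10,-75,10,4),(.46,-.16,.12,-78,10,8),(.52,.02,.11,-81,10,4),(*F(.140,.03),.075,-81,10,8)])
E
```

```text
t 47.8 pos [ 0.4097 -0.3251  0.0029] yaw -75.0 tilt [ 0.03 -0.  ] F [0.  0.5 3.5] w mm 21.4 gf 30.0 cmd [ 4.096e-01 -3.246e-01  3.100e-03 -7.501e+01 -7.700e-01]
226 BBBBBBBBBBBBBBBBBBBBBBBBBBBBBBBBBBBBBBBBBBBBBBBBBBBBBBBBBBBBBBBBBBBB
229 BBBBBBBBBBBBBBBBBBBBBBBBBBBBBBBBBBBBBBBBBBBBBBBBBBBBBBBBBBBBBBBBBBBB
232 BBBBBBBBBBBBBBBBBBBBBBBBBBBBBBBBBBBBBBBBBBBBBBooooooooooBBBBBBBBBBBB
235 BBBBBBBBBBBBBBBBBBBBBBBBBBBBBBBBBBBBBoooooooooooooooooooBBBBBBBBBBBB
238 BBBBBBBBBBBBBBBBBBBBBBBBBBBoooooooooooooooooooooooooooooBBBBBBBBBBBB
241 BBBBBBBBBBBBBBBBBooooooooooooooooooooooooooooooooooooooooBBBBBBBBBBB
244 BBBBBBBBBooooooooooooooooooooooooooooooooooooooooooooooooBBBBBBBBBBB
247 oooooooooooooooooooooooooooooooooooooooooooooDDDoooooooooBBBBBBBBBBB
250 oooooooooooooooooooooooooooooooooooooooooooooDDDDooooooooBBBBBBBBBBB
253 oooooooooooooooooooooooooooooooooooooooooooooooooooooooooBBBBBBBBBBB
256 ooooooooooooooooooooooooooooooooooooooooooooooooooooDooooBBBBBBBBBBB
259 ooooooooooooooooooooooooooooooooooooooooooooooooooooooooooBBBBBBBBBB
262 ooooooooooooooooooooooooooooooooooooooooooooooooooooooooooB
[... 1654 characters left out ...]
.77,0,0,-0.323,0,0,0,-0.77,0.038,-0.061,-0.331,0,0,0.006,-0.77,0.076,-0.122,-0.34,0,0,0.012,-0.77,0.114,-0.182,-0.348,0,0,0.019,-0.77,0.152,-0.243,-0.356,0,0,0.025,-0.77]
[0.036,-0.062,-0.009,0,0,0.006,-0.77,0.073,-0.124,-0.017,0,0,0.012,-0.77,0.109,-0.186,-0.025,0,0,0.019,-0.77,0.146,-0.248,-0.034,0,0,0.025,-0.77,0.229,-0.382,-0.025,0,0,0.037,-0.77,0.313,-0.516,-0.017,0,0,0.05,-0.77,0.397,-0.65,-0.009,0,0,0.062,-0.77,0.48,-0.784,0,0,0,0.075,-0.77]
[0.024,-0.04,0.014,0,0,0,-0.77,0.048,-0.08,0.029,0,0,0,-0.77,0.072,-0.119,0.043,0,0,0,-0.77,0.096,-0.159,0.058,0,0,0,-0.77,0.121,-0.198,0.073,0,0,0,-0.77,0.145,-0.238,0.087,0,0,0,-0.77,0.169,-0.278,0.102,0,0,0,-0.77,0.193,-0.317,0.116,0,0,0,-0.77]
```

Call:
{"op": "jog_arm", "data": {
  "moves": [0,0,-0.081,0,0,0,-0.77,0,0,-0.162,0,0,0,-0.77,0,0,-0.242,0,0,0,-0.77,0,0,-0.323,0,0,0,-0.77,0.038,-0.061,-0.331,0,0,0.006,-0.77,0.076,-0.122,-0.34,0,0,0.012,-0.77,0.114,-0.182,-0.348,0,0,0.019,-0.77,0.152,-0.243,-0.356,0,0,0.025,-0.77]
}}

```text
time: 48.85
position: [0.4344, -0.2419, 0.1091]
tool_rot: [-3.119, -0.369, 0.001]
ft_force: [-0.1, -0.6, -0.5]
grip_width: 0.243
grip_force: 30.0
```

Call:
{"op": "jog_arm", "data": {
  "moves": [0.036,-0.062,-0.009,0,0,0.006,-0.77,0.073,-0.124,-0.017,0,0,0.012,-0.77,0.109,-0.186,-0.025,0,0,0.019,-0.77,0.146,-0.248,-0.034,0,0,0.025,-0.77,0.229,-0.382,-0.025,0,0,0.037,-0.77,0.313,-0.516,-0.017,0,0,0.05,-0.77,0.397,-0.65,-0.009,0,0,0.062,-0.77,0.48,-0.784,0,0,0,0.075,-0.77]
}}

```text
time: 49.85
position: [0.5198, 0.0211, 0.1091]
tool_rot: [-3.131, -0.246, 0.0]
ft_force: [0.4, 0.1, -0.4]
grip_width: 0.245
grip_force: 30.0
```

Call:
{"op": "jog_arm", "data": {
  "moves": [0.024,-0.04,0.014,0,0,0,-0.77,0.048,-0.08,0.029,0,0,0,-0.77,0.072,-0.119,0.043,0,0,0,-0.77,0.096,-0.159,0.058,0,0,0,-0.77,0.121,-0.198,0.073,0,0,0,-0.77,0.145,-0.238,0.087,0,0,0,-0.77,0.169,-0.278,0.102,0,0,0,-0.77,0.193,-0.317,0.116,0,0,0,-0.77]
}}

```text
time: 50.85
position: [0.5624, 0.1234, 0.0744]
tool_rot: [-3.132, -0.247, -0.0]
ft_force: [-0.5, -0.5, 0.3]
grip_width: 0.246
grip_force: 30.0
```

```bash
python3 - <<'E'
from plan import *
st(); p=cmd()
b=snap('side','s13.png')['pixels'].astype(int); a=load('s11')['pixels'].astype(int)
m=np.abs(a-b).sum(2)>70
for y in range(213,245,3): print(y,''.join('#' if m[y,x] else '.' for x in range(240,350,2)))
plan([(p[0],p[1],.034,-81,10,4),(p[0],p[1],.034,-81,45,4),(p[0],p[1],.15,-81,45,4),(.60,-.03,.15,-81,45,4)])
E
```

```text
t 50.85 pos [0.5624 0.1234 0.0744] yaw -81.0 tilt [0. 0.] F [-0.5 -0.5  0.3] w mm 21.4 gf 30.0 cmd [ 5.623e-01  1.229e-01  7.510e-02 -8.101e+01 -7.700e-01]
213 .........................#########..########...........
216 ..........................##############...............
219 ...........##..............###....#....#...............
222 .........#..##..............##.........................
225 .............#.....#...................................
228 ................##..#..................................
231 ...........................#.#.........................
234 .............##.#.......##.............................
237 .................#.....................................
240 .........#.........#.....................#####...######
243 ....................................#####..........####
[0,0,0.034,0,0,0,-0.77,0,0,0.068,0,0,0,-0.77,0,0,0.103,0,0,0,-0.77,0,0,0.137,0,0,0,-0.77,0,0,0.137,0,0,0,0.03,0,0,0.137,0,0,0,0.03,0,0,0.137,0,0,0,0.03,0,0,0.137,0,0,0,0.03]
[0,0,-0.097,0,0,0,0.03,0,0,-0.193,0,0,0,0.03,0,0,-0.29,0,0,0,0.03,0,0,-0.387,0,0,0,0.03,0.011,0.131,-0.387,0,0,0,0.03,0.022,0.261,-0.387,0,0,0,0.03,0.033,0.392,-0.387,0,0,0,0.03,0.044,0.523,-0.387,0,0,0,0.03]
```

Call:
{"op": "jog_arm", "data": {
  "moves": [0,0,0.034,0,0,0,-0.77,0,0,0.068,0,0,0,-0.77,0,0,0.103,0,0,0,-0.77,0,0,0.137,0,0,0,-0.77,0,0,0.137,0,0,0,0.03,0,0,0.137,0,0,0,0.03,0,0,0.137,0,0,0,0.03,0,0,0.137,0,0,0,0.03]
}}

```text
time: 51.9
position: [0.5624, 0.1227, 0.034]
tool_rot: [-3.132, -0.247, -0.001]
ft_force: [1.2, -0.6, -0.4]
grip_width: 0.502
grip_force: 0.0
```

Call:
{"op": "jog_arm", "data": {
  "moves": [0,0,-0.097,0,0,0,0.03,0,0,-0.193,0,0,0,0.03,0,0,-0.29,0,0,0,0.03,0,0,-0.387,0,0,0,0.03,0.011,0.131,-0.387,0,0,0,0.03,0.022,0.261,-0.387,0,0,0,0.03,0.033,0.392,-0.387,0,0,0,0.03,0.044,0.523,-0.387,0,0,0,0.03]
}}

```text
time: 52.9
position: [0.6, -0.0314, 0.15]
tool_rot: [-3.131, -0.247, -0.001]
ft_force: [0.5, 0.2, 0.8]
grip_width: 0.516
grip_force: 0.0
```

```bash
python3 - <<'E'
from plan import *
st()
A=snap('top','t14.png'); b=snap('side','s14.png')
def z(I,x0,y0,w,h,W=400,H=300):
    g=(255*(I['pixels'][:,:,::-1]/255.)**0.6).astype(np.uint8)
    return cv2.resize(g[y0:y0+h,x0:x0+w],(W,H),interpolation=cv2.INTER_CUBIC)
cv2.imwrite('pics/c9.png',np.vstack([np.hstack([z(A,210,220,100,75),z(b,240,180,100,75)]),np.hstack([z(A,145,220,130,97),z(b,345,195,80,60)])]))
E
```

```text
t 52.9 pos [ 0.6    -0.0314  0.15  ] yaw -81.0 tilt [0.04 0.03] F [0.5 0.2 0.8] w mm 44.9 gf 0.0 cmd [ 5.999e-01 -3.000e-02  1.501e-01 -8.101e+01  3.000e-02]
```

View pics/c9.png

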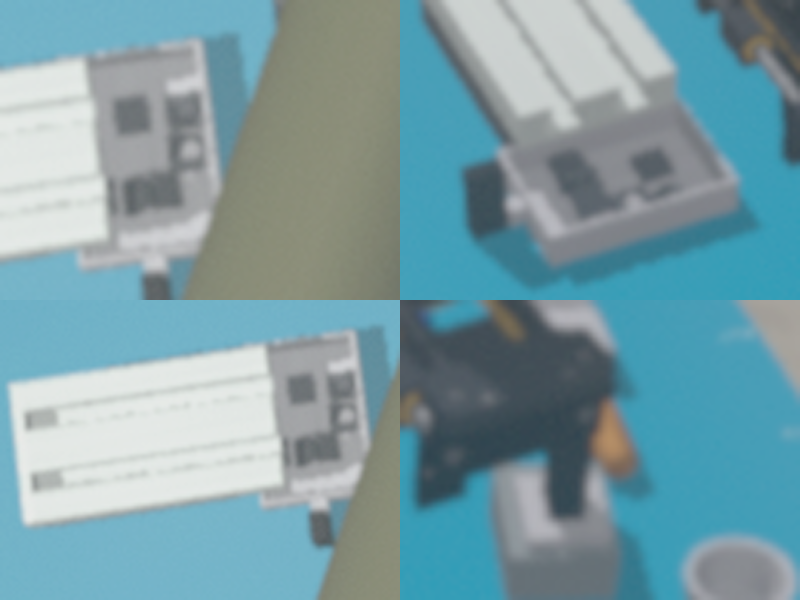

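All slots are empty and all six nuts are in the tray: three at the lower left, one above them, and two on the right. The scraper is standing in its stand. Next I'll check the bay centreline and plan the tab grasp.

```bash
python3 - <<'E'
from plan import *
import est
from est import C,im
t,a,_=est.P['dock']; c,s=np.cos(a),np.sin(a)
for p in [(511.5,380),(530,552),(460,390),(475,550),(565,380),(585,550)]:
    w=unproj(im,*C(*p),.046)[:2]-t; print(p,'dock xy',(c*w[0]+s*w[1]).round(4),(-s*w[0]+c*w[1]).round(4))
# side view check: profile across bay at z=.046, dock x=0
for f in('side0','top0'):
  I=load(f)
  for dx in (-.03,.02):
    print(f,dx,[(int(1000*y),int(I['pixels'][int(round(v)),int(round(u)),0])) for y in np.arange(-.066,.066,.004) for u,v in [proj(I,[t[0]+c*dx-s*y,t[1]+s*dx+c*y,.046])]])
plan([(.45,.02,.13,-81,40,8),(.4487,.1273,.09,-81,40,8),(.4487,.1273,.020,-81,40,8),(.4487,.1273,.020,-81,5,8)])
E
```

```text
(511.5, 380) dock xy 0.0536 -0.0011
(530, 552) dock xy -0.0654 -0.0005
(460, 390) dock xy 0.0492 0.0344
(475, 550) dock xy -0.0614 0.0359
(565, 380) dock xy 0.0509 -0.0373
(585, 550) dock xy -0.0668 -0.0372
side0 -0.03 [(-66, 97), (-62, 145), (-57, 168), (-53, 175), (-49, 176), (-45, 174), (-41, 173), (-37, 156), (-33, 56), (-29, 26), (-25, 23), (-21, 24), (-17, 23), (-13, 24), (-9, 25), (-5, 23), (-1, 24), (2, 23), (6, 23), (10, 24), (14, 30), (18, 79), (22, 93), (26, 95), (30, 95), (34, 96), (38, 137), (42, 165), (46, 175), (50, 171), (54, 141), (58, 36), (62, 24)]
side0 0.02 [(-66, 101), (-62, 128), (-57, 169), (-53, 173), (-49, 178), (-45, 177), (-41, 170), (-37, 163), (-33, 75), (-29, 34), (-25, 27), (-21, 28), (-17, 26), (-13, 26), (-9, 26), (-5, 25), (-1, 26), (2, 25), (6, 25), (10, 24), (14, 29), (18, 76), (22, 92), (26, 96), (30, 95), (34, 98), (38, 144), (42, 167), (46, 173), (50, 168), (54, 126), (58, 61), (62, 25)]
top0 -0.03 [(-66, 123), (-62, 186), (-57, 198), (-53, 201), (-49, 200), (-45, 199), (-41, 198), (-37, 160), (-33, 107), (-29, 62), (-25, 62), (-21, 64), (-17, 
[... 702 characters left out ...]
08,-0.292,-0.152,0.042,0,0,0,-0.08,-0.35,-0.182,0.05,0,0,0,-0.08,-0.409,-0.212,0.059,0,0,0,-0.08,-0.467,-0.243,0.067,0,0,0,-0.08]
[0.006,-0.044,0.017,0,0,0,-0.08,0.013,-0.088,0.033,0,0,0,-0.08,0.019,-0.133,0.05,0,0,0,-0.08,0.025,-0.177,0.067,0,0,0,-0.08,0.032,-0.221,0.083,0,0,0,-0.08,0.038,-0.265,0.1,0,0,0,-0.08,0.045,-0.309,0.117,0,0,0,-0.08,0.051,-0.354,0.133,0,0,0,-0.08]
[0,0,0.029,0,0,0,-0.08,0,0,0.059,0,0,0,-0.08,0,0,0.088,0,0,0,-0.08,0,0,0.117,0,0,0,-0.08,0,0,0.146,0,0,0,-0.08,0,0,0.175,0,0,0,-0.08,0,0,0.204,0,0,0,-0.08,0,0,0.234,0,0,0,-0.08]
[0,0,0,0,0,0,-0.89,0,0,0,0,0,0,-0.89,0,0,0,0,0,0,-0.89,0,0,0,0,0,0,-0.89,0,0,0,0,0,0,-0.89,0,0,0,0,0,0,-0.89,0,0,0,0,0,0,-0.89,0,0,0,0,0,0,-0.89]
```

Call:
{"op": "jog_arm", "data": {
  "moves": [-0.058,-0.03,0.008,0,0,0,-0.08,-0.117,-0.061,0.017,0,0,0,-0.08,-0.175,-0.091,0.025,0,0,0,-0.08,-0.234,-0.121,0.033,0,0,0,-0.08,-0.292,-0.152,0.042,0,0,0,-0.08,-0.35,-0.182,0.05,0,0,0,-0.08,-0.409,-0.212,0.059,0,0,0,-0.08,-0.467,-0.243,0.067,0,0,0,-0.08]
}}

```text
time: 54.0
position: [0.4491, 0.0205, 0.1296]
tool_rot: [-3.131, -0.247, -0.0]
ft_force: [-0.5, 0.4, 0.1]
grip_width: 0.459
grip_force: 0.0
```

Call:
{"op": "jog_arm", "data": {
  "moves": [0.006,-0.044,0.017,0,0,0,-0.08,0.013,-0.088,0.033,0,0,0,-0.08,0.019,-0.133,0.05,0,0,0,-0.08,0.025,-0.177,0.067,0,0,0,-0.08,0.032,-0.221,0.083,0,0,0,-0.08,0.038,-0.265,0.1,0,0,0,-0.08,0.045,-0.309,0.117,0,0,0,-0.08,0.051,-0.354,0.133,0,0,0,-0.08]
}}

```text
time: 55.0
position: [0.4484, 0.1279, 0.0893]
tool_rot: [-3.132, -0.246, -0.0]
ft_force: [0.5, 1.0, 0.8]
grip_width: 0.459
grip_force: 0.0
```

Call:
{"op": "jog_arm", "data": {
  "moves": [0,0,0.029,0,0,0,-0.08,0,0,0.059,0,0,0,-0.08,0,0,0.088,0,0,0,-0.08,0,0,0.117,0,0,0,-0.08,0,0,0.146,0,0,0,-0.08,0,0,0.175,0,0,0,-0.08,0,0,0.204,0,0,0,-0.08,0,0,0.234,0,0,0,-0.08]
}}

```text
time: 56.0
position: [0.4484, 0.127, 0.0189]
tool_rot: [-3.132, -0.246, -0.0]
ft_force: [-0.3, 0.5, 0.6]
grip_width: 0.456
grip_force: 0.0
```

Call:
{"op": "jog_arm", "data": {
  "moves": [0,0,0,0,0,0,-0.89,0,0,0,0,0,0,-0.89,0,0,0,0,0,0,-0.89,0,0,0,0,0,0,-0.89,0,0,0,0,0,0,-0.89,0,0,0,0,0,0,-0.89,0,0,0,0,0,0,-0.89,0,0,0,0,0,0,-0.89],
  "newtons": 45
}}

```text
time: 57.0
position: [0.4485, 0.1273, 0.0197]
tool_rot: [-3.131, -0.247, -0.001]
ft_force: [-0.7, 1.7, 3.2]
grip_width: 0.155
grip_force: 44.6
```

```bash
python3 - <<'E'
from plan import *
st(); p=cmd()
t=np.array([.6829,-.241]); a=np.radians(4.8)
D=lambda x,y=0:(t[0]+np.cos(a)*x-np.sin(a)*y,t[1]+np.sin(a)*x+np.cos(a)*y)
print(D(-.2464))
plan([(p[0]-.0015,p[1]-.09,.020,-82,5,8),(.440,-.10,.020,-84,5,8),(*D(-.2464),.020,-85.2,5,8)])
E
```

```text
t 57.0 pos [0.4485 0.1273 0.0197] yaw -81.0 tilt [0.02 0.03] F [-0.7  1.7  3.2] w mm 13.5 gf 44.6 cmd [ 4.486e-01  1.274e-01  1.990e-02 -8.101e+01 -8.900e-01]
(np.float64(0.43736415948092205), np.float64(-0.2616182205970825))
[-0.006,0.037,0,0,0,0.002,-0.89,-0.013,0.074,0,0,0,0.004,-0.89,-0.019,0.111,0,0,0,0.006,-0.89,-0.026,0.148,0,0,0,0.008,-0.89,-0.032,0.185,0,0,0,0.01,-0.89,-0.039,0.222,0,0,0,0.012,-0.89,-0.045,0.259,0,0,0,0.014,-0.89,-0.052,0.296,0,0,0,0.016,-0.89]
[-0.011,0.056,0,0,0,0.005,-0.89,-0.022,0.112,0,0,0,0.009,-0.89,-0.033,0.168,0,0,0,0.013,-0.89,-0.044,0.225,0,0,0,0.017,-0.89,-0.054,0.281,0,0,0,0.021,-0.89,-0.065,0.337,0,0,0,0.025,-0.89,-0.076,0.393,0,0,0,0.03,-0.89,-0.087,0.45,0,0,0,0.034,-0.89]
[-0.008,0.066,0,0,0,0.002,-0.89,-0.016,0.133,0,0,0,0.005,-0.89,-0.025,0.2,0,0,0,0.007,-0.89,-0.033,0.267,0,0,0,0.01,-0.89,-0.041,0.334,0,0,0,0.012,-0.89,-0.049,0.401,0,0,0,0.015,-0.89,-0.057,0.468,0,0,0,0.017,-0.89,-0.065,0.535,0,0,0,0.02,-0.89]
```

Call:
{"op": "jog_arm", "data": {
  "moves": [-0.006,0.037,0,0,0,0.002,-0.89,-0.013,0.074,0,0,0,0.004,-0.89,-0.019,0.111,0,0,0,0.006,-0.89,-0.026,0.148,0,0,0,0.008,-0.89,-0.032,0.185,0,0,0,0.01,-0.89,-0.039,0.222,0,0,0,0.012,-0.89,-0.045,0.259,0,0,0,0.014,-0.89,-0.052,0.296,0,0,0,0.016,-0.89]
}}

```text
time: 58.0
position: [0.447, 0.0365, 0.0197]
tool_rot: [-3.133, -0.22, -0.001]
ft_force: [0.7, 5.1, 3.6]
grip_width: 0.154
grip_force: 44.6
```

Call:
{"op": "jog_arm", "data": {
  "moves": [-0.011,0.056,0,0,0,0.005,-0.89,-0.022,0.112,0,0,0,0.009,-0.89,-0.033,0.168,0,0,0,0.013,-0.89,-0.044,0.225,0,0,0,0.017,-0.89,-0.054,0.281,0,0,0,0.021,-0.89,-0.065,0.337,0,0,0,0.025,-0.89,-0.076,0.393,0,0,0,0.03,-0.89,-0.087,0.45,0,0,0,0.034,-0.89]
}}

```text
time: 59.0
position: [0.4397, -0.1004, 0.0196]
tool_rot: [-3.135, -0.165, 0.0]
ft_force: [1.0, 6.5, 5.2]
grip_width: 0.157
grip_force: 44.6
```

Call:
{"op": "jog_arm", "data": {
  "moves": [-0.008,0.066,0,0,0,0.002,-0.89,-0.016,0.133,0,0,0,0.005,-0.89,-0.025,0.2,0,0,0,0.007,-0.89,-0.033,0.267,0,0,0,0.01,-0.89,-0.041,0.334,0,0,0,0.012,-0.89,-0.049,0.401,0,0,0,0.015,-0.89,-0.057,0.468,0,0,0,0.017,-0.89,-0.065,0.535,0,0,0,0.02,-0.89]
}}

```text
time: 60.0
position: [0.4354, -0.2629, 0.0188]
tool_rot: [-3.138, -0.131, 0.004]
ft_force: [0.4, 3.0, 1.2]
grip_width: 0.156
grip_force: 45.0
```

```bash
python3 - <<'E'
from plan import *
st()
I=snap('side','s15.png'); h=cv2.cvtColor(I['pixels'],cv2.COLOR_RGB2HSV)
# tray outline in side view vs expected
t=np.array([.6829,-.241]); a=np.radians(4.8)
D=lambda x,y=0:(t[0]+np.cos(a)*x-np.sin(a)*y,t[1]+np.sin(a)*x+np.cos(a)*y)
p=ctrl.get_state()['position']
print('expected corners',[proj(I,[*D(-.165+x,y),.024]).round(1).tolist() for x,y in [(.062,.043),(.062,-.043),(-.062,-.043),(-.062,.043)]])
m=((h[...,1]<120)).astype(np.uint8); n,l,s,c=cv2.connectedComponentsWithStats(m)
u,v=np.int32(proj(I,[*D(-.165,-.02),.005])); k=l[v,u]; print(k,s[k].tolist())
cs,_=cv2.findContours((l==k).astype(np.uint8),cv2.RETR_EXTERNAL,cv2.CHAIN_APPROX_NONE)
print(cv2.approxPolyDP(max(cs,key=cv2.contourArea),4,True)[:,0].tolist())
E
```

```text
t 60.0 pos [ 0.4354 -0.2629  0.0188] yaw -85.2 tilt [-0.16  0.03] F [0.4 3.  1.2] w mm 13.6 gf 45.0 cmd [ 4.374e-01 -2.618e-01  1.990e-02 -8.521e+01 -8.900e-01]
expected corners [[358.8, 326.1], [377.0, 358.6], [318.4, 378.3], [302.5, 343.9]]
1 [0, 0, 640, 480, 250227]
[[0, 0], [0, 479], [518, 479], [519, 473], [524, 479], [639, 479], [639, 0]]
```

```bash
python3 - <<'E'
from plan import *
t=np.array([.6829,-.241]); a=np.radians(4.8)
D=lambda x,y=0:(t[0]+np.cos(a)*x-np.sin(a)*y,t[1]+np.sin(a)*x+np.cos(a)*y)
I=load('s15'); S=cv2.cvtColor(I['pixels'],cv2.COLOR_RGB2HSV)[...,1].astype(np.float32)
def edge(pts,z):
    uv=np.array([proj(I,[*D(*p),z]) for p in pts],np.float32); return cv2.remap(S,uv[:,:1],uv[:,1:],cv2.INTER_LINEAR).ravel()
r=np.arange(-.025,.0251,.001)
def cross(v): 
    k=np.where((v[:-1]<120)&(v[1:]>=120))[0]; return [int(round(1000*r[i])) for i in k]
for x in (-.045,0,.045):
    print('y- bottom edge at x',x,cross(edge([(-.165+x,-.043-e) for e in r],0.0)),' y+ top',cross(edge([(-.165+x,.043+e) for e in r],.024)))
for y in (-.03,0,.03): print('front top edge y',y,cross(edge([(-.165+.062+e,y) for e in r],.024)))
plan([(*D(-.17),.020,-85.2,5,8)])
E
```

```text
y- bottom edge at x -0.045 [-20, 2]  y+ top [22]
y- bottom edge at x 0 [1]  y+ top [0]
y- bottom edge at x 0.045 [0]  y+ top [2]
front top edge y -0.03 [11]
front top edge y 0 [10]
front top edge y 0.03 [11]
[0.032,0,0,0,0,0,-0.89,0.064,0,0,0,0,0,-0.89,0.095,0,0,0,0,0,-0.89,0.127,0,0,0,0,0,-0.89,0.159,0,0,0,0,0,-0.89,0.191,0,0,0,0,0,-0.89,0.223,0,0,0,0,0,-0.89,0.254,-0.001,0,0,0,0,-0.89]
```

Call:
{"op": "jog_arm", "data": {
  "moves": [0.032,0,0,0,0,0,-0.89,0.064,0,0,0,0,0,-0.89,0.095,0,0,0,0,0,-0.89,0.127,0,0,0,0,0,-0.89,0.159,0,0,0,0,0,-0.89,0.191,0,0,0,0,0,-0.89,0.223,0,0,0,0,0,-0.89,0.254,0,0,0,0,0,-0.89]
}}

```text
time: 61.05
position: [0.5077, -0.2578, 0.019]
tool_rot: [-3.139, -0.127, 0.015]
ft_force: [-10.8, 0.3, 10.9]
grip_width: 0.158
grip_force: 45.0
```

Call:
{"op": "jog_arm", "data": {
  "moves": [0.027,0,0,0,0,0,-0.89,0.053,0,0,0,0,0,-0.89,0.08,0,0,0,0,0,-0.89,0.107,0,0,0,0,0,-0.89,0.133,0,0,0,0,0,-0.89,0.16,0,0,0,0,0,-0.89,0.187,0,0,0,0,0,-0.89,0.2,0,0,0,0,0,-0.89]
}}

```text
time: 62.05
position: [0.5677, -0.2527, 0.0191]
tool_rot: [-3.139, -0.128, 0.015]
ft_force: [-9.9, 0.7, 9.7]
grip_width: 0.157
grip_force: 45.0
```

Call:
{"op": "jog_arm", "data": {
  "moves": [0.01,0,-0.002,0,0,0,-0.89,0.02,0,-0.003,0,0,0,-0.89,0.03,0,-0.003,0,0,0,-0.89,0.04,0,-0.003,0,0,0,-0.89,0.05,0,-0.003,0,0,0,-0.89,0.06,0,-0.003,0,0,0,-0.89,0.065,0,-0.003,0,0,0,-0.89,0.065,0,-0.003,0,0,0,-0.89]
}}

```text
time: 63.05
position: [0.5919, -0.2494, 0.0203]
tool_rot: [-3.139, -0.131, 0.001]
ft_force: [-1.7, -0.1, -3.8]
grip_width: 0.155
grip_force: 45.0
```

```bash
python3 - <<'E'
from plan import *
c=cmd(); p=np.array(c[:3])+T(c[3])@np.array([.265,0,-.003])*.3; json.dump([*p,c[3],-.89],open('cmd.json','w')); st()
t=np.array([.6829,-.241]); a=np.radians(4.8)
q=ctrl.get_state()['position'][:2]-t; print('dock xy of tool', q@[np.cos(a),np.sin(a)], q@[-np.sin(a),np.cos(a)])
I=snap('side','s16.png');J=snap('top','t16.png')
# tray back-top edge: find bay empty gap: sample grey along dock x inside bay, y=0, z=.024
D=lambda x,y=0:(t[0]+np.cos(a)*x-np.sin(a)*y,t[1]+np.sin(a)*x+np.cos(a)*y)
for I_ in (I,J):
  for y in (-.015,.015): print([int(cv2.cvtColor(I_['pixels'],cv2.COLOR_RGB2HSV)[int(round(v)),int(round(u)),1]) for u,v in [proj(I_,[*D(x,y),.024]) for x in np.arange(-.09,.071,.005)]])
E
```

```text
t 63.05 pos [ 0.5919 -0.2494  0.0203] yaw -85.2 tilt [-0.05  0.  ] F [-1.7 -0.1 -3.8] w mm 13.4 gf 45.0 cmd [ 5.926e-01 -2.485e-01  2.080e-02 -8.521e+01 -8.900e-01]
dock xy of tool -0.0914050487853124 -0.0007505232483557771
[56, 87, 73, 47, 74, 72, 71, 70, 91, 85, 89, 89, 77, 79, 70, 57, 62, 32, 15, 12, 29, 43, 43, 39, 35, 15, 12, 13, 14, 18, 15, 15, 16]
[71, 108, 11, 94, 82, 91, 93, 97, 93, 93, 87, 75, 50, 85, 85, 48, 19, 18, 18, 18, 18, 18, 18, 15, 17, 17, 17, 17, 23, 25, 16, 12, 13]
[55, 53, 53, 53, 53, 52, 53, 53, 50, 51, 54, 52, 50, 47, 45, 45, 46, 47, 39, 23, 5, 10, 14, 14, 11, 9, 8, 7, 8, 9, 10, 12, 11]
[53, 49, 50, 50, 56, 48, 49, 47, 48, 48, 45, 43, 44, 39, 30, 19, 11, 10, 12, 12, 10, 12, 12, 12, 12, 14, 12, 12, 14, 12, 11, 9, 12]
```

Call:
{"op": "jog_arm", "data": {
  "moves": [0.005,0,0,0,0,0,-0.89,0.01,0,0,0,0,0,-0.89,0.015,0,0,0,0,0,-0.89,0.02,0,0,0,0,0,-0.89,0.025,0,0,0,0,0,-0.89,0.03,0,0,0,0,0,-0.89,0.03,0,0,0,0,0,-0.89,0.03,0,0,0,0,0,-0.89]
}}

```text
time: 64.15
position: [0.5918, -0.2498, 0.0188]
tool_rot: [-3.135, -0.126, 0.026]
ft_force: [-21.7, 1.2, 5.3]
grip_width: 0.153
grip_force: 45.0
```

It stops at about 22 N, and the tray's front edge had measured 10 mm ahead of the nominal grip, so this should be the back stop. I'll relax, release, lift and look.

Call:
{"op": "jog_arm", "data": {
  "moves": [-0.015,0,0,0,0,0,-0.89,-0.026,0,0,0,0,0,-0.89,-0.026,0,0,0,0,0,-0.3,-0.026,0,0,0,0,0,-0.3,-0.026,0,0,0,0,0,-0.3,-0.026,0,-0.1,0,0,0,-0.3,-0.026,0,-0.2,0,0,0,-0.3,-0.026,0,-0.4,0,0,0,-0.3]
}}

```text
time: 65.15
position: [0.5929, -0.2479, 0.1398]
tool_rot: [-3.138, -0.132, 0.005]
ft_force: [1.8, -0.3, 0.4]
grip_width: 0.35
grip_force: 0.0
```

```bash
python3 - <<'E'
from plan import *
c=cmd(); p=np.array(c[:3])+T(c[3])@np.array([.004,0,-.4])*.3; json.dump([*p,c[3],-.3],open('cmd.json','w')); st()
plan([(.50,-.05,.2,-85.2,30,8)])
E
```

```text
t 65.15 pos [ 0.5929 -0.2479  0.1398] yaw -85.2 tilt [-0.18  0.06] F [ 1.8 -0.3  0.4] w mm 30.4 gf 0.0 cmd [  0.5938  -0.2484   0.1408 -85.21    -0.3   ]
[-0.032,-0.086,-0.025,0,0,0,-0.31,-0.064,-0.171,-0.049,0,0,0,-0.31,-0.096,-0.257,-0.074,0,0,0,-0.31,-0.128,-0.342,-0.099,0,0,0,-0.31,-0.16,-0.428,-0.123,0,0,0,-0.31,-0.192,-0.514,-0.148,0,0,0,-0.31,-0.224,-0.599,-0.173,0,0,0,-0.31,-0.256,-0.685,-0.197,0,0,0,-0.31]
```

Call:
{"op": "jog_arm", "data": {
  "moves": [-0.032,-0.086,-0.025,0,0,0,-0.31,-0.064,-0.171,-0.049,0,0,0,-0.31,-0.096,-0.257,-0.074,0,0,0,-0.31,-0.128,-0.342,-0.099,0,0,0,-0.31,-0.16,-0.428,-0.123,0,0,0,-0.31,-0.192,-0.514,-0.148,0,0,0,-0.31,-0.224,-0.599,-0.173,0,0,0,-0.31,-0.256,-0.685,-0.197,0,0,0,-0.31]
}}

```text
time: 66.15
position: [0.5, -0.0499, 0.2001]
tool_rot: [-3.138, -0.131, -0.002]
ft_force: [0.2, 0.5, 0.4]
grip_width: 0.344
grip_force: 0.0
```

```bash
python3 - <<'E'
from plan import *
A=snap('top','t17.png'); b=snap('side','s17.png')
def z(I,x0,y0,w,h,W=400,H=300):
    g=(255*(I['pixels'][:,:,::-1]/255.)**0.6).astype(np.uint8)
    return cv2.resize(g[y0:y0+h,x0:x0+w],(W,H),interpolation=cv2.INTER_CUBIC)
cv2.imwrite('pics/c10.png',np.vstack([np.hstack([z(A,372,150,114,85),z(b,360,280,130,97)]),np.hstack([z(A,268,160,60,45),z(b,345,195,80,60)])]))
# tab tops: dark blob centroids
for nm,I in (('top',A),('side',b)):
    m=(I['pixels'].max(2)<70).astype(np.uint8); n,l,s,c=cv2.connectedComponentsWithStats(m)
    for i in range(1,n):
        w=unproj(I,*c[i],.04)
        if 20<s[i,4]<400 and w[0]>.5 and w[1]<-.1: print(nm,s[i].tolist(),c[i].round(1),w.round(3))
E
```

```text
top [396, 204, 14, 8, 65] [401.4 207.3] [ 0.653 -0.224  0.04 ]
top [449, 221, 11, 14, 108] [453.8 227.4] [ 0.606 -0.346  0.04 ]
top [625, 222, 15, 16, 111] [633.4 230.4] [ 0.602 -0.767  0.04 ]
top [409, 224, 9, 14, 96] [412.9 230.7] [ 0.597 -0.249  0.04 ]
top [634, 241, 6, 13, 54] [637.1 246.8] [ 0.563 -0.772  0.04 ]
side [393, 322, 17, 18, 179] [401.  330.2] [ 0.65  -0.252  0.04 ]
side [420, 324, 9, 9, 59] [424.2 327.8] [ 0.697 -0.26   0.04 ]
side [370, 328, 15, 22, 251] [376.5 338.5] [ 0.595 -0.257  0.04 ]
side [391, 366, 17, 23, 276] [398.9 377.1] [ 0.603 -0.353  0.04 ]
side [538, 473, 8, 7, 47] [541.6 476.2] [ 0.756 -0.597  0.04 ]
```

View pics/c10.png

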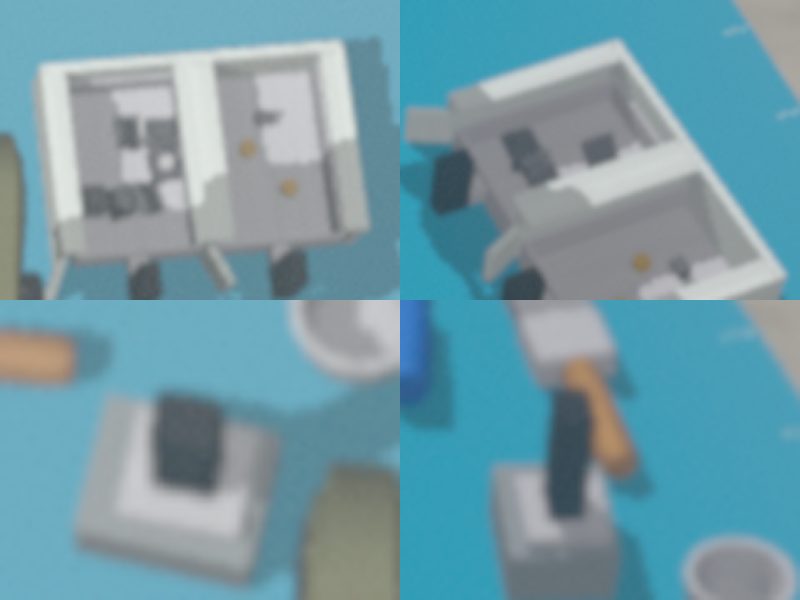

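All six nuts are in the docked tray, the two tabs line up to within about 1 mm, and the scraper's post now lies along the stand. As a check on "fully home", I'll push the tab face gently with shut fingers.

```bash
python3 - <<'E'
from plan import *
t=np.array([.6829,-.241]); a=np.radians(4.8)
D=lambda x,y=0:(t[0]+np.cos(a)*x-np.sin(a)*y,t[1]+np.sin(a)*x+np.cos(a)*y)
plan([(*D(-.13),.12,-85.2,0,8),(*D(-.13),.022,-85.2,0,8),(*D(-.106),.022,-85.2,0,8)])
E
```

```text
[0.015,0.086,0.033,0,0,0,-1,0.03,0.171,0.067,0,0,0,-1,0.045,0.257,0.1,0,0,0,-1,0.06,0.343,0.133,0,0,0,-1,0.075,0.428,0.166,0,0,0,-1,0.091,0.514,0.2,0,0,0,-1,0.106,0.6,0.233,0,0,0,-1,0.121,0.685,0.266,0,0,0,-1]
[0,0,0.041,0,0,0,-1,0,0,0.082,0,0,0,-1,0,0,0.123,0,0,0,-1,0,0,0.164,0,0,0,-1,0,0,0.204,0,0,0,-1,0,0,0.245,0,0,0,-1,0,0,0.286,0,0,0,-1,0,0,0.327,0,0,0,-1]
[0.01,0,0,0,0,0,-1,0.02,0,0,0,0,0,-1,0.03,0,0,0,0,0,-1,0.04,0,0,0,0,0,-1,0.05,0,0,0,0,0,-1,0.06,0,0,0,0,0,-1,0.07,0,0,0,0,0,-1,0.08,0,0,0,0,0,-1]
```

Call:
{"op": "jog_arm", "data": {
  "moves": [0.015,0.086,0.033,0,0,0,-1,0.03,0.171,0.067,0,0,0,-1,0.045,0.257,0.1,0,0,0,-1,0.06,0.343,0.133,0,0,0,-1,0.075,0.428,0.166,0,0,0,-1,0.091,0.514,0.2,0,0,0,-1,0.106,0.6,0.233,0,0,0,-1,0.121,0.685,0.266,0,0,0,-1]
}}

```text
time: 67.25
position: [0.5537, -0.2547, 0.1192]
tool_rot: [3.138, 0.131, 0.001]
ft_force: [0.3, -0.7, 0.4]
grip_width: 0.004
grip_force: 0.0
```

Call:
{"op": "jog_arm", "data": {
  "moves": [0,0,0.041,0,0,0,-1,0,0,0.082,0,0,0,-1,0,0,0.123,0,0,0,-1,0,0,0.164,0,0,0,-1,0,0,0.204,0,0,0,-1,0,0,0.245,0,0,0,-1,0,0,0.286,0,0,0,-1,0,0,0.327,0,0,0,-1]
}}

```text
time: 68.25
position: [0.5533, -0.2525, 0.0207]
tool_rot: [3.139, 0.131, 0.0]
ft_force: [-0.7, 0.8, -0.4]
grip_width: 0.007
grip_force: 0.0
```

Call:
{"op": "jog_arm", "data": {
  "moves": [0.01,0,0,0,0,0,-1,0.02,0,0,0,0,0,-1,0.03,0,0,0,0,0,-1,0.04,0,0,0,0,0,-1,0.05,0,0,0,0,0,-1,0.06,0,0,0,0,0,-1,0.07,0,0,0,0,0,-1,0.08,0,0,0,0,0,-1]
}}

```text
time: 69.25
position: [0.5765, -0.2504, 0.0215]
tool_rot: [-3.138, -0.132, 0.003]
ft_force: [-5.8, 1.0, 3.6]
grip_width: 0.006
grip_force: 2.7
```

```bash
python3 - <<'E'
from plan import *
st(); t=np.array([.6829,-.241]); a=np.radians(4.8)
q=ctrl.get_state()['position'][:2]-t; print('dock xy of tool', q@[np.cos(a),np.sin(a)], q@[-np.sin(a),np.cos(a)])
E
```

```text
t 69.25 pos [ 0.5765 -0.2504  0.0215] yaw -85.2 tilt [-0.1   0.02] F [-5.8  1.   3.6] w mm 0.6 gf 2.7 cmd [ 5.773e-01 -2.497e-01  2.200e-02 -8.521e+01 -1.000e+00]
dock xy of tool -0.106843444111161 -0.0005074184631460266
```

Call:
{"op": "jog_arm", "data": {
  "moves": [0.003,0,0,0,0,0,-1,0.006,0,0,0,0,0,-1,0.009,0,0,0,0,0,-1,0.012,0,0,0,0,0,-1,0.015,0,0,0,0,0,-1,0.018,0,0,0,0,0,-1,0.018,0,0,0,0,0,-1,0.018,0,0,0,0,0,-1]
}}

```text
time: 70.25
position: [0.5765, -0.2505, 0.0213]
tool_rot: [-3.135, -0.128, 0.016]
ft_force: [-15.1, 2.7, 12.0]
grip_width: 0.005
grip_force: 7.5
```

It doesn't move at 15 N, so the tray is against the back stop. I'll back off, lift, and make a final check.

Call:
{"op": "jog_arm", "data": {
  "moves": [-0.04,0,0,0,0,0,-1,-0.08,0,0,0,0,0,-1,-0.08,0,-0.1,0,0,0,-1,-0.08,0,-0.2,0,0,0,-1,-0.08,0,-0.3,0,0,0,-1,-0.08,0,-0.4,0,0,0,-1,-0.08,0,-0.5,0,0,0,-1,-0.08,0,-0.5,0,0,0,-1]
}}

```text
time: 71.25
position: [0.5601, -0.2528, 0.174]
tool_rot: [3.138, 0.132, 0.008]
ft_force: [0.9, -0.6, 0.8]
grip_width: 0.007
grip_force: 0.0
```

```bash
python3 - <<'E'
from plan import *
I=snap('side','s18.png'); a=load('s17')['pixels'].astype(int); b=I['pixels'].astype(int)
m=(b.max(2)<70).astype(np.uint8); n,l,s,c=cv2.connectedComponentsWithStats(m)
for i in range(1,n):
    w=unproj(I,*c[i],.04)
    if 150<s[i,4]<400 and w[0]>.5 and -.4<w[1]<-.1: print(s[i].tolist(),w.round(3))
# bystanders vs start, side view
d=(np.abs(load('side0')['pixels'].astype(int)-b).sum(2)>110).astype(np.uint8)
for nm,(x,y,w,h) in dict(dish=(248,135,36,22),flux=(315,132,25,40),driver=(338,178,18,40),brush=(362,182,32,46),cup=(400,240,28,28),spool=(178,176,30,28),phone=(245,435,95,45),scraper=(362,205,28,52)).items(): print(nm,d[y:y+h,x:x+w].mean().round(3))
E
```

```text
[394, 322, 16, 17, 161] [ 0.65  -0.252  0.04 ]
[371, 329, 13, 21, 214] [ 0.595 -0.258  0.04 ]
[392, 367, 15, 21, 234] [ 0.603 -0.353  0.04 ]
dish 0.0
flux 0.212
driver 0.204
brush 0.816
cup 0.0
spool 0.312
phone 0.101
scraper 0.685
```

```bash
python3 -c "
from bench import ctrl
print(ctrl.close_job())"
```

```text
the job is handed in; nothing more can be done
None
```

I handed the job in at about 71 s of the 210 s limit: all six T-nuts present (four from the slots, two from the bench) are in the tray, the tray is home against the dock's back stop, the scraper stands in its stand, and no other item was handled; the final check couldn't confirm the brush, spool, flux, driver and phone because the arm and its shadows changed that view.

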